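# Discharge the morning pillboxes from the tipping tray into a clean dish

### The job

Gather every yellow-lidded pillbox into the tipping tray behind its shut gate, and stand just the top dish of the nest on the bamboo coaster in front of the tray, leaving the other dishes where they are. Only when all that is in place, lower the gate fully and tip the tray by its orange handle so that the pillboxes slide out over the gate into the dish; never tip it with the gate up. Then set the tray level again and shut the gate, with all the yellow-lidded pillboxes in the dish on the coaster and the other things on the drawer top left alone.

Things in the scene. Friction and masses are not known exactly. Their poses are not given: they have to be found in the camera images.
- pod1: pillbox keychain, rounded box 60 x 28 x 24 mm (x, y, z) with a yellow (morning) lid and white base, 40 g; origin at the centre of its underside, x along its length; a small wire loop with no bulk at its +x end; may be absent
- pod2: pillbox keychain, rounded box 60 x 28 x 24 mm (x, y, z) with a yellow (morning) lid and white base, 40 g; origin at the centre of its underside, x along its length; a small wire loop with no bulk at its +x end; may be absent
- pod3: pillbox keychain, rounded box 60 x 28 x 24 mm (x, y, z) with a yellow (morning) lid and white base, 40 g; origin at the centre of its underside, x along its length; a small wire loop with no bulk at its +x end; may be absent
- pod4: pillbox keychain, rounded box 60 x 28 x 24 mm (x, y, z) with a yellow (morning) lid and white base, 40 g; origin at the centre of its underside, x along its length; a small wire loop with no bulk at its +x end; may be absent
- pod_evening: pillbox keychain, rounded box 60 x 28 x 24 mm (x, y, z) with a blue (evening) lid and white base, 40 g; origin at the centre of its underside, x along its length; a small wire loop with no bulk at its +x end; to be left alone
- hair_clip: silver metal hair clip 65 x 16 x 11 mm, origin under its centre; to be left alone
- tumbler: glass tumbler, 72 mm across, 110 mm tall, behind the work area, origin under its centre; to be left alone
- dish_top: top one of three alike nested white open dishes, 130 g. Rim 160 (x) x 130 (y) mm, 60 mm above its underside; 3 mm walls, 40 mm tall, flare out by 15 degrees; inner floor 139 x 109 mm, 20 mm above the underside, on two foot rails 17 mm high. Origin at the centre of its underside (foot bottoms), z up; the green grip tab is at its +x short side
- dish_top_ear (a point): middle of the upper edge of the top dish's green upright grip tab, 88 mm from the dish centre along +x and 76 mm above its underside; axes as the dish. The tab is 10 mm thick along x, 34 mm wide along y, 18 mm high, free on both sides. The dish's rim lies 16 mm below this point and the next dish's tab begins 20 mm below it: keep the fingertips above both
- dish_mid: the next dish of the nest, same shape; must stay where it is. Each dish sits 20 mm above the one below with 2 mm play sideways: lift the top one straight up by 60 mm before moving it sideways
- dish_low: the lowest dish of the nest, standing on the surface, same shape; must stay where it is
- stand: fixed aluminium stand of the tipping tray; origin on the work surface below the tray's pivot, z up; the tray lies towards +y from there, its mouth opens towards -y. Two posts 12 x 24 mm, 147 mm tall, at y = 0 with outer faces at x = +-78 mm; base plate 4 mm thick from y = 15 to 215 mm
- coaster (a point): centre of the top of the bamboo coaster (150 x 150 x 6 mm, fixed to the stand, 100 mm in front of the pivot); the dish fits here centred, its long side (x) parallel to the stand's x, its tab towards the stand's +x; axes as the stand
- tray_mouth (a point): middle of the tray floor's front edge, 137 mm above the surface, on the tilt axis and gate hinge (both along x). Axes turn with the tray: x across, y to its rear, z up; at tip 0 as the stand's. Inside: 110 mm wide (x = +-55), 200 mm long (y = 0 to 200), walls 50 mm high, 4 mm thick; on its slick white floor a pillbox starts to slide at 12 to 19 degrees
- tray_handle (a point): middle of the orange handle bar at the tray's rear: round, 12 mm thick, along x, 100 mm long, 246 mm behind the mouth edge and 45 mm above the tray floor; 36 mm clear to the rear wall; axes as tray_mouth. Can be pinched from above across the bar; it turns between the fingers as the tray tips
- tip (a joint): tilt of the tray in rad: 0 level (its stop), 0.75 fully tipped, mouth down, rear raised. The stiff hinge stays where it is left; about 6 N at the handle lifts it
- gate (a joint): angle of the white end gate (118 mm wide, 66 mm high) at the tray's mouth in rad: 0 upright and shut, 1.57 to 1.60 (stop) lowered flat outwards as a ramp in line with the tray floor; may start ajar. Friction hinge, stays where it is left; about 3 N at the lever moves it
- lever_tip (a point): centre of the round end (18 mm) of the red gate lever, 66 mm from the hinge, 97 mm to the +x side of the tray's middle, outside the post; lever 12 mm thick along x. Rigid with the gate: gate shut, it leans 45 degrees to the rear (+y); lowered, 45 degrees to the front (-y). Pushing it to the front lowers the gate, to the rear shuts it
There are look-alikes about, which are no part of the job. Leave any brown look-alike of the pod4 alone. Leave any brown or grey look-alike of the pod3 alone.

How it is judged:
By the outcome, as a careful person would: the job done as asked, in the order asked, and still so for the second after the job is handed in, with the robot touching nothing.
Of pod1, pod2, pod3, pod4 only 2 to 4 are there at a start; the rules pass over those that are not, and their reading is None.
At some moment in a run one of pod1, pod2, pod3, pod4 may be knocked a few centimetres aside while the robot is not near it.
Once in a run the grip may slacken for a moment while it holds something.
It also fails if it takes over 210 s, if anything falls off the work surface, if the arm or the gripper's body presses on something with over 40 N, if the wrist force passes 120 N, or if a joint passes its speed limit or range.

### The arm

A 6-joint arm with a two-finger parallel gripper is mounted at the origin on the work surface. World frame = base frame: x ahead of the robot, y to its left, z up, the work surface at z = 0. Lengths are in m, angles in degrees, forces in N, time in s.
With the tool pointing down it reaches from about 0.275 to 0.75 m from the base axis. Payload 10.2 kg.
Tool frame: the origin (TCP) lies between the finger pads; the fingertips stand 22 mm ahead of it and the grasp point (between the pads) lies 3 mm ahead of it; z points along the fingers, y is the direction in which the jaws open and shut (so a half turn about z gives the same grasp; the last joint's range is limited). The gripper opens to 85 mm and grips with 20 to 120 N. Pads are 22 mm wide; open, the fingers measure 114 mm over their backs; the gripper's body (76 mm by 85 mm) begins 54 mm behind the grasp point. The pads swing forward as they close: fully open they stand 13 mm farther back than shut.
Start: joints at [54.351, 17.928, 85.812, -0, 76.261, -12.8], TCP at [0.204, 0.484, 0.218] pointing down, gripper open.
Joint ranges: [-168.41, 168.41], [-55.51, 124.54], [10.69, 146.95], [-70.63, 250.63], [1, 178], [-165.06, 165.06]. Speed limits (degrees/s): [136.94, 136.94, 172.46, 180, 180, 180].

### API

Orientations are given as a 3x3 rotation matrix whose columns are the frame's x, y, z axes.
In Python, from cell import ctrl, vision gives the robot as it stands.
- The arm moves only by the tool send_rows, never from a script. Its argument "commands" is a list of rows, each a list of 2 entries, a list of its own where there are three numbers: the shift along the tool's x, y, z in mm, then the turn, a rotation vector about the tool's x, y, z in rad. A call has 1 to 20 rows; each row shifts and turns the commanded pose from where the row before left it, along the tool's axes as they then stand; what a row does not reach is not made up. A row lasts 1/12 s, in which the tool goes at most 41.7 mm and 7.16 degrees, less where a joint would pass 70% of its speed; a pose out of reach is approached as far as the arm can. A call is refused whole if a number of a shift passes 41.7 or a number of a turn 0.125, either way. A call with a gripper value outside its range is refused whole. "gripper" is the opening, from 0 (shut) to 1 (fully open), set as the call begins (left out, the last holds). The fingers move at their own pace and stop on an object; "squeeze" is the grip in N (left out, the last holds). Time passes only in rows, so rows that do not move let the fingers close. It gives the time, the measured TCP pose, the force and the opening at its end, in the units of the state.
- ctrl.sense(): the state, without advancing time (a new reading comes with each control period).
- vision.capture(name): name is "scene" or "top" or "wrist"; returns the picture (384x512x3 uint8, red, green, blue); there is no depth.
- vision.camera_params(name): a dict with "mtx" (3x3 intrinsics, pixels), "camera_from_world" (4x4, takes a point from world to camera coordinates). Camera axes: x right, y up, looking along -z (the intrinsics and any distortion apply to the point x, -y, -z); pixel columns grow to the right and rows downward; lengths in m; the calibration is good to about 2 mm. A picture is of the moment at which its call begins: read the wrist's pose just before it. camera_params takes no time and is no camera call; for the wrist camera it gives the pose at the moment of the call.
- ctrl.hand_in(): hands the job in, once; it reports no verdict.
Trained networks look in the newest picture that a camera, given by its name, has taken for a name from the list of things; names that differ only in an ending like _2 or _b are one class to them, and where a whole thing is asked for, a point or a joint stands for the part that bears it (a point fixed in the world has none). Each returns a list of dicts, best first, with "conf" (0 to 1); they miss things now and then, are a little off and sometimes report something else, mostly with a low value. They report only what shows in the picture. A call takes as long as a camera call. They do not tell look-alikes from the thing itself.
- vision.silhouettes(camera, label): "region" (384x512 bool, what is visible of it) and "box" ([left, top, right, bottom] in pixels, round what is visible of it).
The state is a dict: "t": time; "joints": joint angles; "qvel": joint speeds; "joint_torque": joint torques, N m; "eef_pos": TCP position; "tcp_rot": TCP orientation; "ft_force": force on the tool from outside, world axes, zero at the start; "moment": the same for the moment, N m; "opening": finger opening in m.
Only numpy, scipy, OpenCV 4.12 (cv2) and the standard library are available. Lean on these libraries where they do the work, as an engineer would, in place of code of your own. Each camera call takes 0.05 s, during which the arm holds its last target. There are 200 camera calls.

## Working session

There is one attempt and no reset: what is moved stays moved. The work goes in short steps, Python scripts to look and compute and a tool call to move; the robot and the scene stay as the last step left them, time stands still between calls to the robot, and variables do not carry over. Pictures are saved under pics/ and viewed, about 12 in all and at most 16, crops included, and the job is handed in when it is done.

Besides the shell and the picture viewer there is one more tool, called by a JSON object that holds its "api" and its "payload", one argument or row to a line. send_rows: Moves the arm, as the interface text tells. Its arguments: {"type":"object","properties":{"commands":{"type":"array","items":{"type":"array"}},"gripper":{"type":"number"},"squeeze":{"type":"number"}},"required":["commands"]}

```bash
ls; mkdir -p pics; cat > h.py <<'E'
import numpy as np, cv2
from cell import ctrl, vision
def save(name,img,crop=None,scale=1):
    if crop: l,t,r,b=crop; img=img[t:b,l:r]
    cv2.imwrite('pics/'+name+'.png',cv2.cvtColor(cv2.resize(img,None,fx=scale,fy=scale,interpolation=cv2.INTER_CUBIC),cv2.COLOR_RGB2BGR))
def proj(p,P):
    P=np.atleast_2d(P); c=(p['camera_from_world']@np.c_[P,np.ones(len(P))].T)[:3]
    v=np.array([c[0],-c[1],-c[2]]); q=p['mtx']@(v/v[2]); return q[:2].T
def ray(p,uv,z):
    "pixel(s)-> world points on plane z"
    uv=np.atleast_2d(uv).astype(float); d=np.linalg.inv(p['mtx'])@np.c_[uv,np.ones(len(uv))].T
    d=np.array([d[0],-d[1],-d[2]]); T=np.linalg.inv(p['camera_from_world']); w=(T[:3,:3]@d).T; o=T[:3,3]
    return o+w*((z-o[2])/w[:,2])[:,None]
E
python3 - <<'E'
from h import *
for n in ('scene','top'):
    im=vision.capture(n); save(n+'0',im,scale=1.5)
    p=vision.camera_params(n); print(n,p.keys(),np.linalg.inv(p['camera_from_world'])[:3,3],p['mtx'].tolist())
    for l in ('pod1','stand','dish_top','coaster','tray_handle','lever_tip','gate','tumbler','hair_clip','pod_evening'):
        try: print(l,[(round(d['conf'],2),[int(x) for x in d['box']]) for d in vision.silhouettes(n,l)])
        except Exception as e: print(l,e)
print(ctrl.sense())
E
```

```text
pics
scene dict_keys(['mtx', 'camera_from_world']) [ 0.86790442 -0.50045769  0.79382826] [[367.2482675334709, 0.0, 250.29707588276426], [0.0, 367.2482675334709, 187.38646569569238], [0.0, 0.0, 1.0]]
pod1 [(0.94, [229, 295, 260, 314]), (0.9, [197, 262, 220, 287]), (0.77, [118, 253, 132, 277]), (0.57, [199, 349, 230, 372]), (0.56, [138, 218, 155, 241]), (0.53, [163, 245, 188, 270]), (0.52, [257, 255, 277, 285])]
stand [(0.97, [234, 86, 346, 240]), (0.52, [223, 243, 237, 267]), (0.3, [316, 221, 348, 271])]
dish_top [(0.66, [88, 273, 190, 369])]
coaster [(0.87, [233, 83, 349, 237])]
tray_handle [(0.81, [270, 85, 347, 163])]
lever_tip []
gate [(0.71, [272, 123, 336, 167])]
tumbler [(0.69, [316, 219, 349, 272])]
hair_clip [(0.44, [222, 242, 239, 267]), (0.32, [316, 224, 347, 269]), (0.27, [161, 246, 189, 266]), (0.19, [270, 84, 346, 165])]
pod_evening [(0.59, [187, 224, 210, 243])]
top dict_keys(['mtx', 'camera_from_world']) [0.41734015 0.02825417 1.04279671] [[386.25154326502667, 0.0, 252.08322466653166], [0.0, 386.25154326502667, 189.90815815457196], [0.0, 0.0, 1.0]]
pod1 [(0.85, [325, 1
[... 770 characters left out ...]
e+01,  2.43425109e-04,
        7.62604814e+01, -1.27995565e+01]), 'qvel': array([-0.04311269, -0.0439735 , -0.049686  ,  0.17524171,  0.05621472,
       -0.0110362 ]), 'joint_torque': array([-3.90373307e-04, -4.12168407e+01, -2.59894896e+01, -2.26563757e-04,
        5.85283960e-04, -5.41143663e-08]), 'eef_pos': array([0.20387905, 0.48379692, 0.21809717]), 'tcp_rot': array([[-9.21521832e-01,  3.88326554e-01, -4.37552291e-06],
       [ 3.88326554e-01,  9.21521832e-01,  9.80521272e-07],
       [ 4.41290234e-06, -7.95559976e-07, -1.00000000e+00]]), 'ft_force': array([-0.09262921,  0.00526739, -0.69649909]), 'moment': array([ 0.02763654, -0.03376197,  0.01945993]), 'opening': 0.08563277887259575}
```

View pics/top0.png

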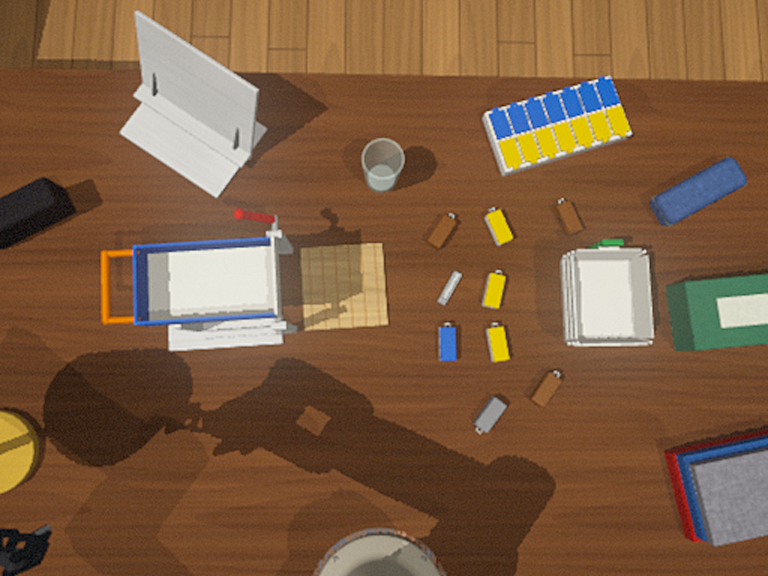

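View pics/scene0.png

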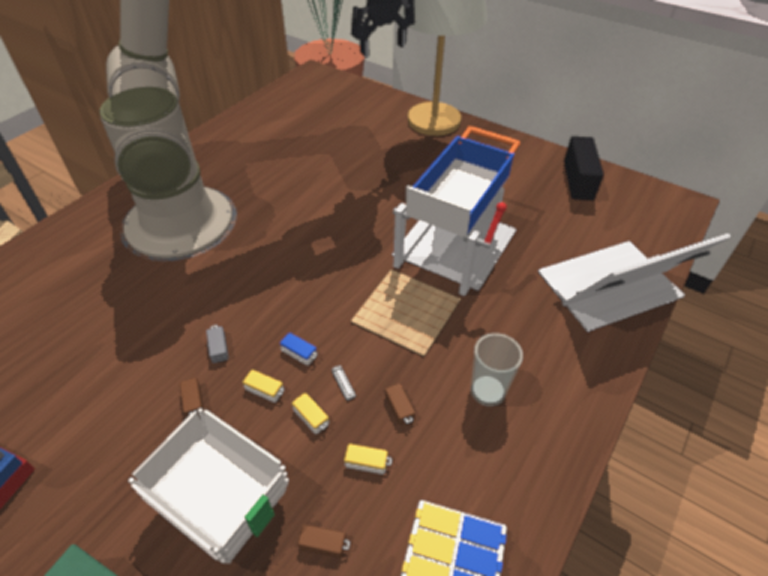

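Top view (1.5x): three yellow pods at (498,226), (494,289), (498,342). The look-alikes are brown at (442,230), (569,216) and (546,387), and grey at (490,414). The blue pod is at (447,342) and the clip at (450,288). The nest is at (608,296) with its green tab at (608,243). The stand's lever is at (255,216), the handle is at (103,287), and the gate looks upright. The yellow weekly organiser at (557,125) is no part of the job.

```bash
cat >> h.py <<'E'
def blobs(im,lo,hi,amin=40,roi=None):
    hsv=cv2.cvtColor(im,cv2.COLOR_RGB2HSV); m=cv2.inRange(hsv,lo,hi)
    if roi: k=np.zeros_like(m); l,t,r,b=roi; k[t:b,l:r]=255; m&=k
    cs,_=cv2.findContours(m,cv2.RETR_EXTERNAL,cv2.CHAIN_APPROX_NONE)
    return [cv2.minAreaRect(c) for c in cs if cv2.contourArea(c)>amin]
def rect_world(p,r,z):
    q=ray(p,cv2.boxPoints(r),z)[:,:2]; e=[q[1]-q[0],q[2]-q[1]]; n=[np.linalg.norm(a) for a in e]
    a=e[int(n[1]>n[0])]; yaw=np.degrees(np.arctan2(a[1],a[0]))%180
    return q.mean(0).round(4), round(float(yaw),1), (np.sort(n)[::-1]*1000).round(1)
def pods(im,p,roi=None,z=.02): return [rect_world(p,r,z) for r in blobs(im,(22,120,90),(35,255,255),60,roi)]
E
python3 - <<'E'
from h import *
im=vision.capture('top'); p=vision.camera_params('top')
for r in pods(im,p,(300,130,400,300),.02): print('pod',r)
print('tab',[rect_world(p,r,.11) for r in blobs(im,(45,100,40),(80,255,255),15,(380,150,440,175))])
print('handle',[rect_world(p,r,.182) for r in blobs(im,(8,180,120),(18,255,255),20,(60,150,100,230))])
print('lever',[(r,rect_world(p,r,.18)) for r in blobs(im,(0,180,90),(5,255,255),15,(140,130,190,160))+blobs(im,(172,180,90),(180,255,255),15,(140,130,190,160))])
print('blue',[(r,rect_world(p,r,.187)) for r in blobs(im,(105,150,60),(125,255,255),40,(80,150,190,225))])
print('bamboo',[(r,rect_world(p,r,.006)) for r in blobs(im,(10,60,90),(25,170,255),200,(195,155,262,225))])
s=np.hstack([cv2.resize(im[130:240,60:270],None,fx=3.7,fy=3.7,interpolation=cv2.INTER_CUBIC)])
save('stand',s)
E
```

```text
pod (array([ 0.4395, -0.2083]), 8.9, array([61. , 28.4]))
pod (array([ 0.5338, -0.203 ]), 169.1, array([61.8, 29.3]))
pod (array([ 0.6507, -0.2145]), 23.5, array([62.1, 28.9]))
tab [(array([ 0.6052, -0.3697]), 93.8, array([55.8, 11.3]))]
handle [(array([0.5167, 0.396 ]), 3.6, array([111.9,  46.5]))]
lever []
blue [(((113.53620910644531, 188.6155242919922), (53.31959533691406, 50.08988571166992), 86.633544921875), (array([0.5221, 0.3152]), 5.6, array([119.6, 110.6])))]
bamboo [(((228.0, 189.5), (69.0, 66.0), 90.0), (array([0.5449, 0.069 ]), 0.2, array([188.2, 180. ])))]
```

View pics/stand.png

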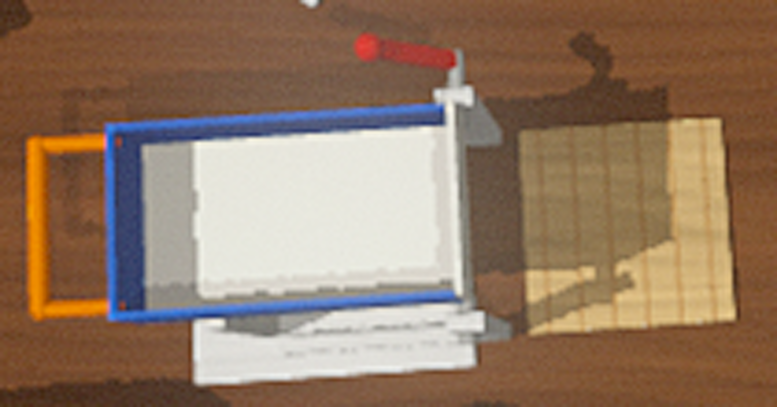

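```bash
cat > st.py <<'E'
from h import *
from scipy.optimize import least_squares
p=vision.camera_params('top')
def R(a): return np.array([[np.cos(a),-np.sin(a)],[np.sin(a),np.cos(a)]])
def fit(uv,M,x0):
    uv=np.array(uv);M=np.array(M,float)/1000
    f=lambda t:(proj(p,np.c_[M[:,:2]@R(t[2]).T+t[:2],M[:,2]])-uv)
    s=least_squares(lambda t:f(t).ravel(),x0,loss='soft_l1'); print(s.x[:2].round(4),np.degrees(s.x[2]).round(2));print(f(s.x).round(1).tolist()); return s.x
E
python3 - <<'E'
from st import *
uv=[(519,130),(722,118),(736,321),(529,336),(38,140),(40,316),(107,127),(112,320)]
M=[(75,-25,6),(75,-175,6),(-75,-175,6),(-75,-25,6),(50,246,182),(-50,246,182),(59,204,187),(-59,204,187)]
uv=[(a/3.7+60,b/3.7+130) for a,b in uv]
s=fit(uv,M,[.53,.17,.05])
for g in np.radians([0,10,20,30,45]):
    a=np.pi/4+g
    y,z=66*np.cos(a),137+66*np.sin(a); print(np.degrees(g),proj(p,[*(R(s[2])@[.097,y/1000]+s[:2]),z/1000]), 'meas',367/3.7+60,46/3.7+130)
im=vision.capture('top'); save('dish',im,(365,145,445,240),6)
E
```

```text
[0.5328 0.1651] 4.22
[[-0.1, 0.2], [0.1, 0.0], [0.1, 0.0], [0.1, -0.3], [0.3, 1.6], [0.4, -1.3], [-0.3, -0.4], [-0.6, 0.3]]
0.0 [[159.28002552 143.33703221]] meas 159.18918918918916 142.43243243243242
10.0 [[162.52178768 142.30648839]] meas 159.18918918918916 142.43243243243242
20.0 [[166.48089512 141.40861349]] meas 159.18918918918916 142.43243243243242
29.999999999999996 [[171.02534258 140.67885953]] meas 159.18918918918916 142.43243243243242
45.0 [[178.58028787 139.96104279]] meas 159.18918918918916 142.43243243243242
```

View pics/dish.png

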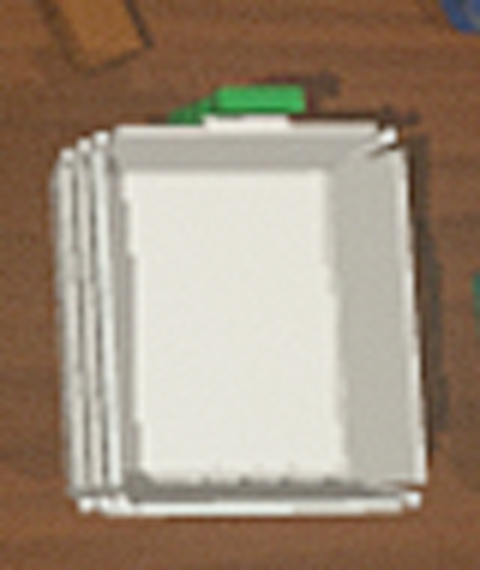

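```bash
python3 - <<'E'
from st import *
uv=[(217,99),(304,99),(104,128),(404,130),(118,512),(425,512)]
M=[(88,17,116),(88,-17,116),(80,65,100),(80,-65,100),(-80,65,100),(-80,-65,100)]
uv=[(a/6+365,b/6+145) for a,b in uv]
s=fit(uv,M,[.53,-.35,.05])
print('ear',R(s[2])@[.088,0]+s[:2])
print(ray(p,[(260/6+365,99/6+145)],.116))
E
```

```text
[ 0.5151 -0.381 ] 0.67
[[1.2, 0.3], [0.3, 0.2], [-1.5, -0.2], [-0.1, -0.6], [-0.8, 0.2], [0.5, -0.1]]
ear [ 0.6031241  -0.37999054]
[[ 0.60372884 -0.37796723  0.116     ]]
```

```bash
cat >> h.py <<'E'
def to(x,y,z,ang):
    s=ctrl.sense(); R=s['tcp_rot']; a=np.degrees(np.arctan2(R[1,1],R[0,1])); d=np.array([x,y,z])-s['eef_pos']
    turn=-(ang-a); t=np.radians(ang); Y=np.array([np.cos(t),np.sin(t),0]); X=np.array([-np.sin(t),np.cos(t),0])
    print('t',round(s['t'],1),'pos',s['eef_pos'].round(4),'ang',a.round(1),'open',round(s['opening'],4),'F',s['ft_force'].round(1),'tilt',R[:,2].round(3))
    print('  turn_z rad',np.radians(turn).round(3),'then shift mm',(np.array([X@d,Y@d,-d[2]])*1000).round(1))
E
true
```

{"api": "send_rows", "payload": {
  "commands": [
    [[0, 0, 0], [0, 0, -0.104]],
    [[0, 0, 0], [0, 0, -0.104]],
    [[-24, -32, 0], [0, 0, 0]],
    [[-24, -32, 0], [0, 0, 0]],
    [[-24, -32, 0], [0, 0, 0]],
    [[-24, -32, 0], [0, 0, 0]],
    [[-24, -32, 0], [0, 0, 0]],
    [[-24, -32, 0], [0, 0, 0]],
    [[-24, -32, 0], [0, 0, 0]],
    [[-24, -32, 0], [0, 0, 0]],
    [[-24, -32, 0], [0, 0, 0]],
    [[-24, -32, 0], [0, 0, 0]],
    [[-24, -32, 0], [0, 0, 0]],
    [[-24, -32, 0], [0, 0, 0]],
    [[-24, -32, 0], [0, 0, 0]],
    [[-24, -32, 0], [0, 0, 0]],
    [[-24, -32, 0], [0, 0, 0]],
    [[-24, -32, 0], [0, 0, 0]],
    [[-24, -32, 0], [0, 0, 0]],
    [[-20, -32, 0], [0, 0, 0]]
  ],
  "gripper": 0.7
}}

```text
t: 2.87
eef_pos: [0.5156, -0.165, 0.218]
tcp_rot: [[-0.982, 0.19, 0.0], [0.19, 0.982, -0.0], [-0.0, 0.0, -1.0]]
ft_force: [1.3, 0.8, 1.3]
opening: 0.0597
```

```bash
python3 - <<'E'
from h import *
to(.5338,-.203,.12,79.1)
p=vision.camera_params('wrist'); im=vision.capture('wrist'); save('w1',im)
for r in pods(im,p): print(r)
E
```

```text
t 2.9 pos [ 0.5156 -0.165   0.218 ] ang 79.0 open 0.0597 F [1.3 0.8 1.3] tilt [ 0. -0. -1.]
  turn_z rad -0.001 then shift mm [-25.1 -33.8  98. ]
(array([ 0.7841, -0.2754]), 79.2, array([26.2, 11.3]))
(array([ 0.7863, -0.2372]), 64.9, array([46.3, 33.2]))
(array([ 0.6528, -0.2166]), 26.0, array([62.8, 29.5]))
(array([ 0.5357, -0.2045]), 168.0, array([59.8, 27.8]))
(array([ 0.4408, -0.2107]), 9.6, array([59.3, 28. ]))
```

View pics/w1.png

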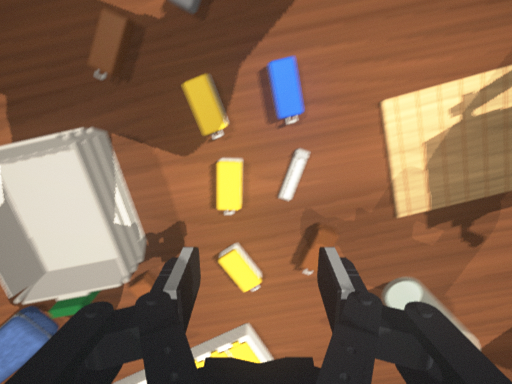

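The wrist view confirms the three yellow lids at pixels (206,105), (229,185) and (240,267). The browns are at (110,45) and (315,245), and blue is at (286,90). The positions agree with the top camera, so I'm going for the middle one.

{"api": "send_rows", "payload": {
  "commands": [
    [[-13, -17.5, 20], [0, 0, 0]],
    [[-13, -17.5, 20], [0, 0, 0]],
    [[0, 0, 36], [0, 0, 0]],
    [[0, 0, 36], [0, 0, 0]],
    [[0, 0, 36], [0, 0, 0]],
    [[0, 0, 30], [0, 0, 0]],
    [[0, 0, 10], [0, 0, 0]],
    [[0, 0, 5.5], [0, 0, 0]],
    [[0, 0, 0], [0, 0, 0]]
  ]
}}

```text
t: 3.67
eef_pos: [0.534, -0.2023, 0.0248]
tcp_rot: [[-0.982, 0.19, 0.0], [0.19, 0.982, -0.0], [-0.0, -0.0, -1.0]]
ft_force: [0.3, 0.1, 0.1]
opening: 0.0596
```

{"api": "send_rows", "payload": {
  "commands": [
    [[0, 0, 0], [0, 0, 0]],
    [[0, 0, 0], [0, 0, 0]],
    [[0, 0, 0], [0, 0, 0]],
    [[0, 0, 0], [0, 0, 0]],
    [[0, 0, 0], [0, 0, 0]]
  ],
  "gripper": 0,
  "squeeze": 40
}}

```text
t: 4.08
eef_pos: [0.534, -0.2024, 0.0252]
tcp_rot: [[-0.982, 0.19, 0.001], [0.19, 0.982, -0.001], [-0.001, -0.0, -1.0]]
ft_force: [0.9, -0.2, -0.3]
opening: 0.0009
```

```bash
python3 - <<'E'
from h import *
S=np.array([.5328,.1651]); a=np.radians(4.22); R=np.array([[np.cos(a),-np.sin(a)],[np.sin(a),np.cos(a)]])
for y in (.045,.105,.165): print(y,R@[0,y]+S)
to(*(R@[0,.165]+S),.27,94.2)
E
```

```text
0.045 [0.52948862 0.209978  ]
0.105 [0.52507344 0.26981533]
0.165 [0.52065826 0.32965266]
t 4.1 pos [ 0.534  -0.2024  0.0252] ang 79.1 open 0.0009 F [ 0.9 -0.2 -0.3] tilt [ 0.001 -0.001 -1.   ]
  turn_z rad -0.264 then shift mm [ -25.6  531.6 -244.8]
```

The fingers shut on nothing, so I'm looking again.

{"api": "send_rows", "payload": {
  "commands": [
    [[0, 0, -40], [0, 0, 0]],
    [[0, 0, -40], [0, 0, 0]],
    [[0, 0, -40], [0, 0, 0]],
    [[0, 0, -20], [0, 0, 0]]
  ],
  "gripper": 0.7
}}

```text
t: 4.42
eef_pos: [0.5349, -0.2028, 0.1699]
tcp_rot: [[-0.982, 0.19, 0.006], [0.189, 0.982, -0.004], [-0.006, -0.002, -1.0]]
ft_force: [0.3, 0.5, 0.9]
opening: 0.0487
```

```bash
python3 - <<'E'
from h import *
to(.535,-.204,.025,79)
p=vision.camera_params('wrist'); im=vision.capture('wrist'); save('w2',im)
for r in pods(im,p): print(r)
p=vision.camera_params('top'); im2=vision.capture('top')
for r in pods(im2,p,(250,130,400,300)): print('top',r)
E
```

```text
t 4.4 pos [ 0.5349 -0.2028  0.1699] ang 79.1 open 0.0487 F [0.3 0.5 0.9] tilt [ 0.006 -0.004 -1.   ]
  turn_z rad 0.001 then shift mm [ -0.3  -1.1 144.9]
(array([ 0.7739, -0.2409]), 95.9, array([29.9, 15.1]))
(array([ 0.6524, -0.2136]), 23.8, array([63.5, 28.5]))
(array([ 0.5351, -0.2015]), 170.1, array([59.8, 27.5]))
(array([ 0.4396, -0.2076]), 10.6, array([60.3, 27.6]))
top (array([ 0.651 , -0.2144]), 23.2, array([61.3, 28.7]))
```

View pics/w2.png

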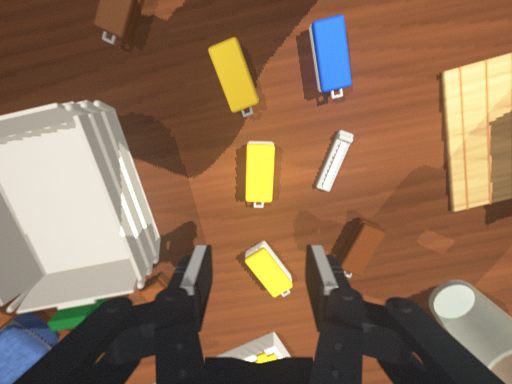

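```bash
python3 - <<'E'
from h import *
s=ctrl.sense(); p=vision.camera_params('wrist'); print(s['eef_pos'],s['opening'])
o=s['eef_pos'];Rm=s['tcp_rot']
print(np.linalg.inv(p['camera_from_world'])[:3].round(3))
for dz in (0,.022,.1,.15): print(dz,proj(p,o+Rm@[0,0,dz]), proj(p,o+Rm@[0,.03,dz]),proj(p,o+Rm@[0,-.03,dz]))
for n in('top','scene'):
    im=vision.capture(n); q=proj(vision.camera_params(n),[o+Rm@[0,0,.022]])[0].astype(int); print(n,q)
    save('v_'+n,im,(max(q[0]-60,0),max(q[1]-60,0),q[0]+70,q[1]+60),3)
a=cv2.imread('pics/v_top.png');b=cv2.imread('pics/v_scene.png');cv2.imwrite('pics/v.png',np.hstack([a,b]))
E
```

```text
[ 0.535248   -0.203077    0.16895584] 0.06007519579932045
[[ 0.189 -0.926 -0.326  0.452]
 [ 0.982  0.177  0.067 -0.186]
 [-0.004 -0.333  0.943  0.324]]
0 [[257.85225029 245.43828755]] [[311.45586022 245.50203236]] [[204.26444376 245.37456153]]
0.022 [[257.95926114 228.52879364]] [[305.8472327  228.58351396]] [[210.08390287 228.47408773]]
0.1 [[258.20523619 189.66064335]] [[292.95591412 189.69663651]] [[223.46120079 189.62465707]]
0.15 [[258.30254922 174.28356548]] [[287.85608786 174.31292558]] [[228.75381497 174.25421016]]
top [341 186]
scene [200 243]
```

View pics/v.png

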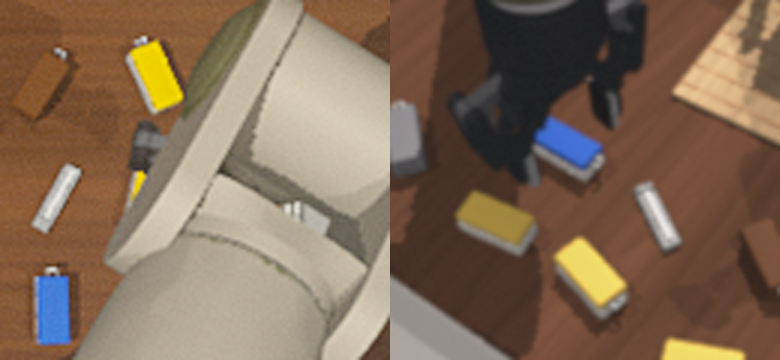

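{"api": "send_rows", "payload": {
  "commands": [
    [[0, 0, 36], [0, 0, 0]],
    [[0, 0, 36], [0, 0, 0]],
    [[0, 0, 36], [0, 0, 0]],
    [[0, 0, 26], [0, 0, 0]],
    [[0, 0, 10], [0, 0, 0]],
    [[0, 0, 0], [0, 0, 0]]
  ],
  "gripper": 0.6
}}

```text
t: 5.12
eef_pos: [0.532, -0.2012, 0.0175]
tcp_rot: [[-0.982, 0.19, -0.005], [0.19, 0.982, 0.003], [0.006, 0.002, -1.0]]
ft_force: [-0.7, 0.7, -0.1]
opening: 0.0513
```

```bash
python3 - <<'E'
from h import *
to(.535,-.204,.025,79)
s=ctrl.sense();o=s['eef_pos'];Rm=s['tcp_rot'];L=[]
for n in('wrist','scene'):
    im=vision.capture(n).copy(); p=vision.camera_params(n)
    q=proj(p,[o+Rm@[0,0,.022],o])
    for c,col in zip(q,((255,0,0),(0,255,0))): cv2.circle(im,tuple(int(v) for v in c),2,col,-1)
    c=q[0].astype(int); L.append(cv2.resize(im[c[1]-75:c[1]+75,c[0]-65:c[0]+65],(390,450),interpolation=cv2.INTER_CUBIC))
save('v2',np.hstack(L))
E
```

```text
t 5.1 pos [ 0.532  -0.2012  0.0175] ang 79.1 open 0.0513 F [-0.7  0.7 -0.1] tilt [-0.005  0.003 -1.   ]
  turn_z rad 0.001 then shift mm [-3.4 -2.2 -7.5]
```

View pics/v2.png

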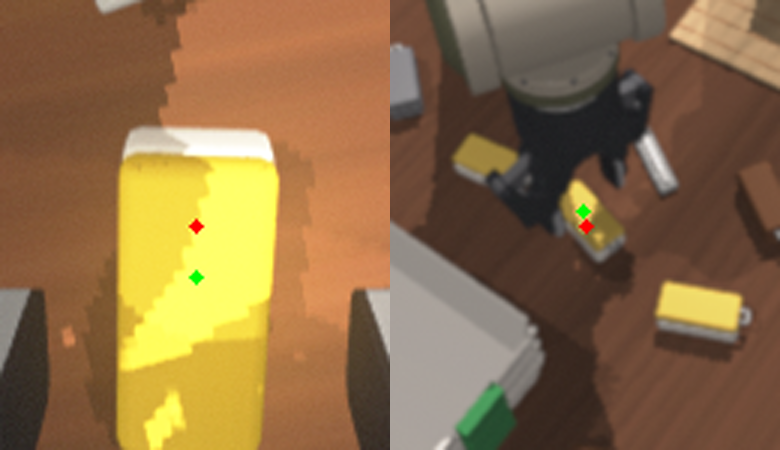

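{"api": "send_rows", "payload": {
  "commands": [
    [[0, 0, 0], [0, 0, 0]],
    [[0, 0, 0], [0, 0, 0]],
    [[0, 0, 0], [0, 0, 0]],
    [[0, 0, 0], [0, 0, 0]],
    [[0, 0, 0], [0, 0, 0]],
    [[0, 0, 0], [0, 0, 0]]
  ],
  "gripper": 0.2
}}

```text
t: 5.72
eef_pos: [0.5339, -0.2023, 0.0208]
tcp_rot: [[-0.982, 0.19, 0.0], [0.19, 0.982, -0.0], [-0.0, -0.0, -1.0]]
ft_force: [0.5, -0.8, -0.6]
opening: 0.0169
```

```bash
python3 - <<'E'
from h import *
to(.535,-.204,.025,79)
s=ctrl.sense();o=s['eef_pos'];Rm=s['tcp_rot'];L=[]
for n in('wrist','scene'):
    im=vision.capture(n).copy(); p=vision.camera_params(n)
    q=proj(p,[o+Rm@[0,0,.022],o])
    for c,col in zip(q,((255,0,0),(0,255,0))): cv2.circle(im,tuple(int(v) for v in c),2,col,-1)
    c=q[0].astype(int); L.append(cv2.resize(im[c[1]-75:c[1]+75,c[0]-65:c[0]+65],(390,450),interpolation=cv2.INTER_CUBIC))
save('v3',np.hstack(L))
E
```

```text
t 5.7 pos [ 0.5339 -0.2023  0.0208] ang 79.1 open 0.0169 F [ 0.5 -0.8 -0.6] tilt [ 0. -0. -1.]
  turn_z rad 0.001 then shift mm [-1.5 -1.5 -4.2]
```

View pics/v3.png

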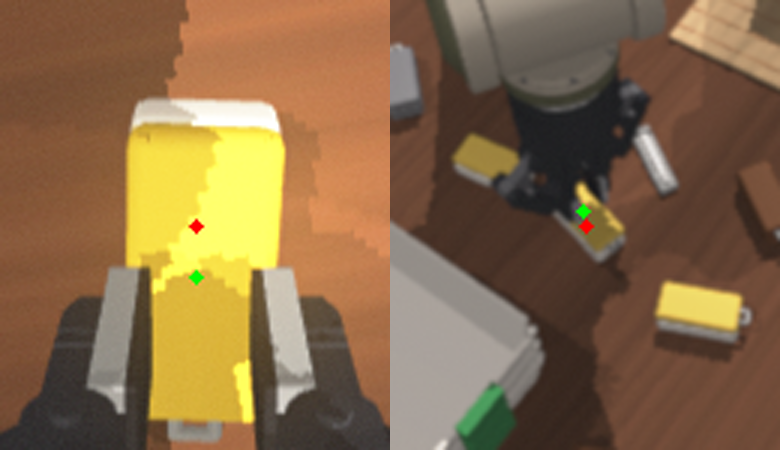

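The pads at 17 mm opening overlap the pod from above without touching it. The real fingertips therefore sit higher than nominal, about level with the TCP. I'll open and go down in small steps while watching the force.

{"api": "send_rows", "payload": {
  "commands": [
    [[0, 0, -3], [0, 0, 0]],
    [[0, 0, 0], [0, 0, 0]],
    [[0, 0, 0], [0, 0, 0]],
    [[0, 0, 0], [0, 0, 0]],
    [[0, 0, 5], [0, 0, 0]],
    [[0, 0, 5], [0, 0, 0]],
    [[0, 0, 0], [0, 0, 0]],
    [[0, 0, 0], [0, 0, 0]]
  ],
  "gripper": 0.6
}}

```text
t: 6.48
eef_pos: [0.5335, -0.2021, 0.013]
tcp_rot: [[-0.982, 0.19, -0.001], [0.19, 0.982, 0.001], [0.001, 0.0, -1.0]]
ft_force: [0.1, -0.7, 0.3]
opening: 0.0511
```

{"api": "send_rows", "payload": {
  "commands": [
    [[0, 0, 3], [0, 0, 0]],
    [[0, 0, 3], [0, 0, 0]],
    [[0, 0, 0], [0, 0, 0]],
    [[0, 0, 0], [0, 0, 0]]
  ]
}}

```text
t: 6.82
eef_pos: [0.5337, -0.2021, 0.0074]
tcp_rot: [[-0.982, 0.19, -0.0], [0.19, 0.982, 0.0], [0.0, 0.0, -1.0]]
ft_force: [0.6, 0.5, -0.3]
opening: 0.0512
```

{"api": "send_rows", "payload": {
  "commands": [
    [[0, 0, 0], [0, 0, 0]],
    [[0, 0, 0], [0, 0, 0]],
    [[0, 0, 0], [0, 0, 0]],
    [[0, 0, 0], [0, 0, 0]],
    [[0, 0, 0], [0, 0, 0]]
  ],
  "gripper": 0.25
}}

```text
t: 7.23
eef_pos: [0.534, -0.2023, 0.008]
tcp_rot: [[-0.982, 0.19, 0.001], [0.19, 0.982, -0.0], [-0.001, -0.0, -1.0]]
ft_force: [-1.0, 0.7, 4.1]
opening: 0.026
```

{"api": "send_rows", "payload": {
  "commands": [
    [[0, 0, 0], [0, 0, 0]],
    [[0, 0, 0], [0, 0, 0]],
    [[0, 0, 3], [0, 0, 0]],
    [[0, 0, 3], [0, 0, 0]],
    [[0, 0, 2], [0, 0, 0]],
    [[0, 0, 0], [0, 0, 0]],
    [[0, 0, 0], [0, 0, 0]]
  ],
  "gripper": 0.6
}}

```text
t: 7.82
eef_pos: [0.5336, -0.2021, -0.0007]
tcp_rot: [[-0.982, 0.19, -0.0], [0.19, 0.982, 0.0], [0.0, 0.0, -1.0]]
ft_force: [-0.0, 0.1, -0.5]
opening: 0.0513
```

{"api": "send_rows", "payload": {
  "commands": [
    [[0, 0, 0], [0, 0, 0]],
    [[0, 0, 0], [0, 0, 0]],
    [[0, 0, 0], [0, 0, 0]],
    [[0, 0, 0], [0, 0, 0]],
    [[0, 0, 0], [0, 0, 0]]
  ],
  "gripper": 0.2
}}

```text
t: 8.23
eef_pos: [0.534, -0.2024, -0.0001]
tcp_rot: [[-0.982, 0.19, 0.001], [0.19, 0.982, -0.0], [-0.001, -0.0, -1.0]]
ft_force: [-0.4, -0.2, 3.6]
opening: 0.0267
```

```bash
python3 - <<'E'
from h import *
S=np.array([.5328,.1651]); a=np.radians(4.22); R=np.array([[np.cos(a),-np.sin(a)],[np.sin(a),np.cos(a)]])
to(*(R@[0,.165]+S),.25,94.2)
E
```

```text
t 8.2 pos [ 5.340e-01 -2.024e-01 -1.000e-04] ang 79.1 open 0.0267 F [-0.4 -0.2  3.6] tilt [ 0.001 -0.    -1.   ]
  turn_z rad -0.264 then shift mm [ -25.7  531.6 -250.1]
```

{"api": "send_rows", "payload": {
  "commands": [
    [[0, 0, -10], [0, 0, 0]],
    [[0, 0, -30], [0, 0, 0]],
    [[0, 0, -40], [0, 0, 0]],
    [[0, 0, -40], [0, 0, -0.088]],
    [[0, 0, -40], [0, 0, -0.088]],
    [[0, 0, -40], [0, 0, -0.088]],
    [[0, 0, -30], [0, 0, 0]],
    [[-2, 35, 0], [0, 0, 0]],
    [[-2, 35, 0], [0, 0, 0]],
    [[-2, 35, 0], [0, 0, 0]],
    [[-2, 35, 0], [0, 0, 0]],
    [[-2, 35, 0], [0, 0, 0]],
    [[-2, 35, 0], [0, 0, 0]],
    [[-2, 35, 0], [0, 0, 0]],
    [[-2, 35, 0], [0, 0, 0]],
    [[-2, 35, 0], [0, 0, 0]],
    [[-2, 35, 0], [0, 0, 0]],
    [[0, 0, 0], [0, 0, 0]]
  ]
}}

```text
t: 9.73
eef_pos: [0.527, 0.1534, 0.2301]
tcp_rot: [[-0.997, -0.078, -0.0], [-0.078, 0.997, 0.002], [-0.0, 0.002, -1.0]]
ft_force: [0.7, -0.5, 0.1]
opening: 0.0267
```

```bash
python3 - <<'E'
from h import *
to(.5207,.3297,.15,94.2)
p=vision.camera_params('wrist'); im=vision.capture('wrist'); save('w4',im)
E
```

```text
t 9.7 pos [0.527  0.1534 0.2301] ang 94.5 open 0.0267 F [ 0.7 -0.5  0.1] tilt [-0.     0.002 -1.   ]
  turn_z rad 0.005 then shift mm [ -6.6 176.3  80.1]
```

View pics/w4.png

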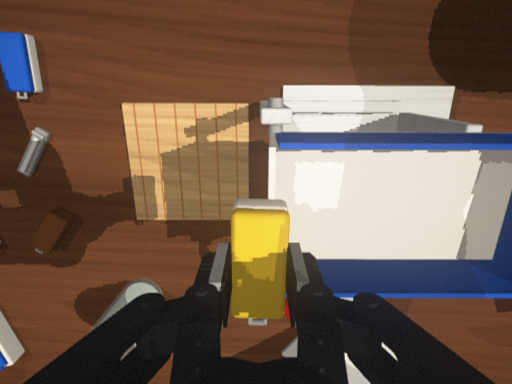

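{"api": "send_rows", "payload": {
  "commands": [
    [[-2, 36, 0], [0, 0, 0]],
    [[-2, 36, 0], [0, 0, 0]],
    [[-1, 36, 0], [0, 0, 0]],
    [[-1, 36, 0], [0, 0, 0]],
    [[0, 32, 0], [0, 0, 0]],
    [[0, 0, 0], [0, 0, 0]],
    [[0, 0, 25], [0, 0, 0]],
    [[0, 0, 25], [0, 0, 0]],
    [[0, 0, 20], [0, 0, 0]],
    [[0, 0, 10], [0, 0, 0]],
    [[0, 0, 5], [0, 0, 0]],
    [[0, 0, 0], [0, 0, 0]],
    [[0, 0, 0], [0, 0, 0]]
  ]
}}

```text
t: 10.87
eef_pos: [0.5219, 0.324, 0.1458]
tcp_rot: [[-0.997, -0.073, 0.002], [-0.073, 0.997, 0.001], [-0.002, 0.0, -1.0]]
ft_force: [0.5, -0.2, 0.5]
opening: 0.0266
```

{"api": "send_rows", "payload": {
  "commands": [
    [[0, 0, 2.5], [0, 0, 0]],
    [[0, 0, 2], [0, 0, 0]],
    [[0, 0, 0], [0, 0, 0]],
    [[0, 0, 0], [0, 0, 0]]
  ]
}}

```text
t: 11.2
eef_pos: [0.5213, 0.3243, 0.1403]
tcp_rot: [[-0.997, -0.073, 0.0], [-0.073, 0.997, 0.0], [-0.0, 0.0, -1.0]]
ft_force: [0.2, -0.2, -0.1]
opening: 0.0267
```

{"api": "send_rows", "payload": {
  "commands": [
    [[0, 0, 2], [0, 0, 0]],
    [[0, 0, 0], [0, 0, 0]],
    [[0, 0, 0], [0, 0, 0]]
  ]
}}

```text
t: 11.45
eef_pos: [0.5212, 0.3243, 0.138]
tcp_rot: [[-0.997, -0.073, -0.0], [-0.073, 0.997, -0.0], [0.0, -0.0, -1.0]]
ft_force: [-0.2, 0.4, -0.2]
opening: 0.0266
```

{"api": "send_rows", "payload": {
  "commands": [
    [[0, 0, 0], [0, 0, 0]],
    [[0, 0, 0], [0, 0, 0]],
    [[0, 0, 0], [0, 0, 0]],
    [[0, 0, -30], [0, 0, 0]],
    [[0, 0, -35], [0, 0, 0]],
    [[0, 0, -30], [0, 0, 0]],
    [[4, -37, 0], [0, 0, 0]],
    [[4, -37, 0], [0, 0, 0]],
    [[4, -37, 0], [0, 0, 0]],
    [[4, -37, 0], [0, 0, 0]],
    [[4, -37, 0], [0, 0, 0]],
    [[4, -37, 0], [0, 0, 0]],
    [[4, -37, 0], [0, 0, 0]],
    [[4, -37, 0], [0, 0, 0]],
    [[4, -37, 0], [0, 0, 0]],
    [[4, -37, 0], [0, 0, 0]],
    [[4, -37, 0], [0, 0, 0]],
    [[0, 0, 0], [0, 0, 0]]
  ],
  "gripper": 0.55
}}

```text
t: 12.95
eef_pos: [0.5068, -0.0902, 0.233]
tcp_rot: [[-0.998, -0.068, 0.0], [-0.068, 0.998, -0.002], [0.0, -0.002, -1.0]]
ft_force: [-0.3, -0.4, -0.2]
opening: 0.0471
```

```bash
python3 - <<'E'
from h import *
to(.440,-.2095,.0,99.3)
p=vision.camera_params('top'); im=vision.capture('top')
for r in pods(im,p,(250,120,400,300)): print('top',r)
for r in pods(im,p,(90,150,190,225),.158): print('tray',r)
E
```

```text
t 12.9 pos [ 0.5068 -0.0902  0.233 ] ang 93.9 open 0.0471 F [-0.3 -0.4 -0.2] tilt [ 0.    -0.002 -1.   ]
  turn_z rad -0.095 then shift mm [  85.2 -106.9  233. ]
top (array([ 0.4537, -0.2041]), 179.0, array([34.4, 24.1]))
tray (array([0.5233, 0.3238]), 2.9, array([57.7, 27.3]))
```

{"api": "send_rows", "payload": {
  "commands": [
    [[0, 0, 0], [0, 0, -0.095]],
    [[21, -26.5, 20], [0, 0, 0]],
    [[21, -26.5, 20], [0, 0, 0]],
    [[21, -26.5, 20], [0, 0, 0]],
    [[21, -26.5, 20], [0, 0, 0]],
    [[0, 0, 0], [0, 0, 0]],
    [[0, 0, 0], [0, 0, 0]]
  ]
}}

```text
t: 13.58
eef_pos: [0.4415, -0.2034, 0.1526]
tcp_rot: [[-0.986, -0.166, -0.001], [-0.166, 0.986, 0.001], [0.001, 0.001, -1.0]]
ft_force: [0.4, 0.3, 0.6]
opening: 0.0471
```

```bash
python3 - <<'E'
from h import *
p=vision.camera_params('wrist'); im=vision.capture('wrist')
P=pods(im,p)
for r in P: print(r)
r=min(P,key=lambda r:np.hypot(*(r[0]-[.44,-.21]))); print(r); to(*r[0],0,(r[1]+90 if r[1]<90 else r[1]-90))
E
```

```text
(array([ 0.6466, -0.2156]), 23.7, array([56.3, 28.9]))
(array([ 0.44  , -0.2077]), 10.1, array([59.7, 26. ]))
(array([ 0.44  , -0.2077]), 10.1, array([59.7, 26. ]))
t 13.6 pos [ 0.4424 -0.2029  0.1534] ang 99.6 open 0.0466 F [-0.9  0.3 -0.2] tilt [ 0.  0. -1.]
  turn_z rad -0.008 then shift mm [  3.2  -4.3 153.4]
```

{"api": "send_rows", "payload": {
  "commands": [
    [[3, -4.5, 20], [0, 0, 0]],
    [[0, 0, 35], [0, 0, 0]],
    [[0, 0, 35], [0, 0, 0]],
    [[0, 0, 35], [0, 0, 0]],
    [[0, 0, 18], [0, 0, 0]],
    [[0, 0, 7], [0, 0, 0]],
    [[0, 0, 3], [0, 0, 0]],
    [[0, 0, 0], [0, 0, 0]],
    [[0, 0, 0], [0, 0, 0]]
  ]
}}

```text
t: 14.38
eef_pos: [0.441, -0.2086, 0.0016]
tcp_rot: [[-0.986, -0.168, 0.002], [-0.168, 0.986, -0.002], [-0.002, -0.002, -1.0]]
ft_force: [0.2, 0.2, -0.3]
opening: 0.0474
```

{"api": "send_rows", "payload": {
  "commands": [
    [[0, 0, 0], [0, 0, 0]],
    [[0, 0, 0], [0, 0, 0]],
    [[0, 0, 0], [0, 0, 0]],
    [[0, 0, 0], [0, 0, 0]],
    [[0, 0, 0], [0, 0, 0]]
  ],
  "gripper": 0.2
}}

```text
t: 14.8
eef_pos: [0.4406, -0.2088, 0.0015]
tcp_rot: [[-0.986, -0.167, 0.002], [-0.167, 0.986, -0.001], [-0.002, -0.002, -1.0]]
ft_force: [0.0, 1.7, 7.3]
opening: 0.0265
```

```bash
python3 - <<'E'
from h import *
to(.5251,.2668,.235,94.2)
E
```

```text
t 14.8 pos [ 0.4406 -0.2088  0.0015] ang 99.6 open 0.0265 F [0.  1.7 7.3] tilt [ 0.002 -0.001 -1.   ]
  turn_z rad 0.095 then shift mm [-119.1  468.1 -233.5]
```

{"api": "send_rows", "payload": {
  "commands": [
    [[0, 0, -10], [0, 0, 0]],
    [[0, 0, -30], [0, 0, 0.095]],
    [[0, 0, -40], [0, 0, 0]],
    [[0, 0, -40], [0, 0, 0]],
    [[0, 0, -40], [0, 0, 0]],
    [[0, 0, -40], [0, 0, 0]],
    [[0, 0, -34], [0, 0, 0]],
    [[-10, 39, 0], [0, 0, 0]],
    [[-10, 39, 0], [0, 0, 0]],
    [[-10, 39, 0], [0, 0, 0]],
    [[-10, 39, 0], [0, 0, 0]],
    [[-10, 39, 0], [0, 0, 0]],
    [[-10, 39, 0], [0, 0, 0]],
    [[-10, 39, 0], [0, 0, 0]],
    [[-10, 39, 0], [0, 0, 0]],
    [[-10, 39, 0], [0, 0, 0]],
    [[-10, 39, 0], [0, 0, 0]],
    [[-10, 39, 0], [0, 0, 0]],
    [[-9, 39, 0], [0, 0, 0]],
    [[0, 0, 0], [0, 0, 0]]
  ]
}}

```text
t: 16.47
eef_pos: [0.5235, 0.2727, 0.2345]
tcp_rot: [[-0.997, -0.078, 0.0], [-0.078, 0.997, 0.002], [-0.0, 0.002, -1.0]]
ft_force: [0.6, -0.8, -0.8]
opening: 0.0266
```

```bash
python3 - <<'E'
from h import *
to(.5251,.2668,.138,94.2)
E
```

```text
t 16.5 pos [0.5235 0.2727 0.2345] ang 94.5 open 0.0266 F [ 0.6 -0.8 -0.8] tilt [ 0.     0.002 -1.   ]
  turn_z rad 0.005 then shift mm [-1.1 -6.  96.5]
```

{"api": "send_rows", "payload": {
  "commands": [
    [[0, 0, 25], [0, 0, 0]],
    [[0, 0, 30], [0, 0, 0]],
    [[0, 0, 25], [0, 0, 0]],
    [[0, 0, 10], [0, 0, 0]],
    [[0, 0, 4], [0, 0, 0]],
    [[0, 0, 2], [0, 0, 0]],
    [[0, 0, 0], [0, 0, 0]],
    [[0, 0, 0], [0, 0, 0]],
    [[0, 0, 0], [0, 0, 0]]
  ]
}}

```text
t: 17.22
eef_pos: [0.5248, 0.2672, 0.1394]
tcp_rot: [[-0.997, -0.073, 0.002], [-0.073, 0.997, 0.001], [-0.002, 0.0, -1.0]]
ft_force: [-0.4, -0.5, -0.9]
opening: 0.0266
```

{"api": "send_rows", "payload": {
  "commands": [
    [[0, 0, 0], [0, 0, 0]],
    [[0, 0, 0], [0, 0, 0]],
    [[0, 0, 0], [0, 0, 0]],
    [[0, 0, -30], [0, 0, 0]],
    [[0, 0, -35], [0, 0, 0]],
    [[0, 0, -30], [0, 0, 0]],
    [[-4, -38, 0], [0, 0, 0]],
    [[-4, -38, 0], [0, 0, 0]],
    [[-4, -38, 0], [0, 0, 0]],
    [[-4, -38, 0], [0, 0, 0]],
    [[-4, -38, 0], [0, 0, 0]],
    [[-4, -38, 0], [0, 0, 0]],
    [[-4, -38, 0], [0, 0, 0]],
    [[-4, -38, 0], [0, 0, 0]],
    [[-4, -38, 0], [0, 0, 0]],
    [[-4, -38, 0], [0, 0, 0]],
    [[0, 0, 0], [0, 0, 0]]
  ],
  "gripper": 0.55
}}

```text
t: 18.63
eef_pos: [0.5922, -0.1151, 0.2325]
tcp_rot: [[-0.998, -0.067, -0.0], [-0.067, 0.998, -0.002], [0.0, -0.002, -1.0]]
ft_force: [-0.3, -1.5, -0.6]
opening: 0.047
```

```bash
python3 - <<'E'
from h import *
to(.652,-.2155,.12,114.5)
p=vision.camera_params('top'); im=vision.capture('top')
for r in pods(im,p,(90,150,190,225),.158): print('tray',r)
E
```

```text
t 18.6 pos [ 0.5922 -0.1151  0.2325] ang 93.9 open 0.047 F [-0.3 -1.5 -0.6] tilt [-0.    -0.002 -1.   ]
  turn_z rad -0.36 then shift mm [ -12.8 -116.1  112.5]
tray (array([0.5237, 0.267 ]), 2.2, array([57.8, 27.4]))
tray (array([0.5233, 0.3238]), 2.9, array([57.7, 27.3]))
```

{"api": "send_rows", "payload": {
  "commands": [
    [[0, 0, 0], [0, 0, -0.12]],
    [[0, 0, 0], [0, 0, -0.12]],
    [[0, 0, 0], [0, 0, -0.12]],
    [[-3, -29, 20], [0, 0, 0]],
    [[-3, -29, 20], [0, 0, 0]],
    [[-3, -29, 20], [0, 0, 0]],
    [[-3, -29, 20], [0, 0, 0]],
    [[0, 0, 0], [0, 0, 0]],
    [[0, 0, 0], [0, 0, 0]]
  ]
}}

```text
t: 19.43
eef_pos: [0.6513, -0.2088, 0.1512]
tcp_rot: [[-0.908, -0.419, -0.003], [-0.419, 0.908, 0.002], [0.002, 0.003, -1.0]]
ft_force: [-0.0, 0.1, -0.2]
opening: 0.0469
```

```bash
python3 - <<'E'
from h import *
p=vision.camera_params('wrist'); im=vision.capture('wrist')
P=pods(im,p)
for r in P: print(r)
r=min(P,key=lambda r:np.hypot(*(r[0]-[.652,-.215]))); to(*r[0],0,(r[1]+90 if r[1]<90 else r[1]-90))
E
```

```text
(array([ 0.7839, -0.2511]), 179.8, array([39. ,  9.1]))
(array([ 0.8034, -0.2687]), 19.2, array([60.5, 31.3]))
(array([ 0.814, -0.304]), 18.7, array([59.8, 31.7]))
(array([ 0.8268, -0.3374]), 19.5, array([64.7, 33.5]))
(array([ 0.8379, -0.3721]), 20.0, array([65.1, 34.2]))
(array([ 0.8463, -0.4025]), 9.8, array([65.2, 28.6]))
(array([ 0.6511, -0.2136]), 23.7, array([60.4, 26.8]))
t 19.5 pos [ 0.6517 -0.2082  0.1531] ang 114.9 open 0.0472 F [ 0.  -0.3 -0.1] tilt [-0.     0.001 -1.   ]
  turn_z rad 0.02 then shift mm [  2.7  -4.7 153.1]
```

{"api": "send_rows", "payload": {
  "commands": [
    [[2.5, -4.5, 20], [0, 0, 0.02]],
    [[0, 0, 35], [0, 0, 0]],
    [[0, 0, 35], [0, 0, 0]],
    [[0, 0, 35], [0, 0, 0]],
    [[0, 0, 18], [0, 0, 0]],
    [[0, 0, 7], [0, 0, 0]],
    [[0, 0, 3], [0, 0, 0]],
    [[0, 0, 0], [0, 0, 0]],
    [[0, 0, 0], [0, 0, 0]]
  ]
}}

```text
t: 20.23
eef_pos: [0.6523, -0.2144, 0.0025]
tcp_rot: [[-0.916, -0.402, 0.003], [-0.402, 0.916, -0.002], [-0.002, -0.003, -1.0]]
ft_force: [-0.3, 0.0, -0.7]
opening: 0.0467
```

{"api": "send_rows", "payload": {
  "commands": [
    [[0, 0, 0], [0, 0, 0]],
    [[0, 0, 0], [0, 0, 0]],
    [[0, 0, 0], [0, 0, 0]],
    [[0, 0, 0], [0, 0, 0]],
    [[0, 0, 0], [0, 0, 0]]
  ],
  "gripper": 0.2
}}

```text
t: 20.65
eef_pos: [0.6521, -0.2147, 0.002]
tcp_rot: [[-0.916, -0.402, 0.003], [-0.402, 0.916, -0.001], [-0.002, -0.002, -1.0]]
ft_force: [-0.8, -0.2, 6.2]
opening: 0.0269
```

```bash
python3 - <<'E'
from h import *
to(.5293,.210,.235,94.2)
E
```

```text
t 20.6 pos [ 0.6521 -0.2147  0.002 ] ang 113.7 open 0.0269 F [-0.8 -0.2  6.2] tilt [ 0.003 -0.001 -1.   ]
  turn_z rad 0.34 then shift mm [  91.3  432.6 -233. ]
```

{"api": "send_rows", "payload": {
  "commands": [
    [[0, 0, -10], [0, 0, 0]],
    [[0, 0, -30], [0, 0, 0]],
    [[0, 0, -40], [0, 0, 0.113]],
    [[0, 0, -40], [0, 0, 0.113]],
    [[0, 0, -40], [0, 0, 0.113]],
    [[0, 0, -40], [0, 0, 0]],
    [[0, 0, -33], [0, 0, 0]],
    [[8, 38, 0], [0, 0, 0]],
    [[8, 38, 0], [0, 0, 0]],
    [[8, 38, 0], [0, 0, 0]],
    [[8, 38, 0], [0, 0, 0]],
    [[8, 38, 0], [0, 0, 0]],
    [[8, 38, 0], [0, 0, 0]],
    [[8, 38, 0], [0, 0, 0]],
    [[8, 38, 0], [0, 0, 0]],
    [[8, 38, 0], [0, 0, 0]],
    [[8, 38, 0], [0, 0, 0]],
    [[8, 38, 0], [0, 0, 0]],
    [[0, 15, 0], [0, 0, 0]],
    [[0, 0, 0], [0, 0, 0]]
  ]
}}

```text
t: 22.32
eef_pos: [0.5302, 0.2141, 0.234]
tcp_rot: [[-0.997, -0.078, 0.001], [-0.078, 0.997, 0.001], [-0.001, 0.001, -1.0]]
ft_force: [0.9, -0.3, -0.5]
opening: 0.027
```

{"api": "send_rows", "payload": {
  "commands": [
    [[0, 0, 0], [0, 0, 0]],
    [[0, 0, 0], [0, 0, 0]]
  ]
}}

```text
t: 22.48
eef_pos: [0.5315, 0.2101, 0.2334]
tcp_rot: [[-0.997, -0.073, 0.0], [-0.073, 0.997, -0.0], [-0.0, -0.0, -1.0]]
ft_force: [-0.2, 0.0, -0.5]
opening: 0.0267
```

```bash
python3 - <<'E'
from h import *
to(.5293,.2095,.138,94.2)
E
```

```text
t 22.5 pos [0.5315 0.2101 0.2334] ang 94.2 open 0.0267 F [-0.2  0.  -0.5] tilt [ 0. -0. -1.]
  turn_z rad 0.0 then shift mm [ 2.3 -0.4 95.4]
```

{"api": "send_rows", "payload": {
  "commands": [
    [[2, 0, 25], [0, 0, 0]],
    [[0, 0, 30], [0, 0, 0]],
    [[0, 0, 25], [0, 0, 0]],
    [[0, 0, 10], [0, 0, 0]],
    [[0, 0, 4], [0, 0, 0]],
    [[0, 0, 1], [0, 0, 0]],
    [[0, 0, 0], [0, 0, 0]],
    [[0, 0, 0], [0, 0, 0]],
    [[0, 0, 0], [0, 0, 0]]
  ]
}}

```text
t: 23.23
eef_pos: [0.53, 0.2104, 0.139]
tcp_rot: [[-0.997, -0.074, 0.002], [-0.074, 0.997, -0.0], [-0.002, -0.0, -1.0]]
ft_force: [-0.2, -0.7, 3.2]
opening: 0.027
```

{"api": "send_rows", "payload": {
  "commands": [
    [[0, 0, 0], [0, 0, 0]],
    [[0, 0, 0], [0, 0, 0]],
    [[0, 0, 0], [0, 0, 0]],
    [[0, 0, -30], [0, 0, 0]],
    [[0, 0, -35], [0, 0, 0]],
    [[0, 0, -30], [0, 0, 0]],
    [[-4, -38, 0], [0, 0, 0]],
    [[-4, -38, 0], [0, 0, 0]],
    [[-4, -38, 0], [0, 0, 0]],
    [[-4, -38, 0], [0, 0, 0]],
    [[-4, -38, 0], [0, 0, 0]],
    [[-4, -38, 0], [0, 0, 0]],
    [[-4, -38, 0], [0, 0, 0]],
    [[-4, -38, 0], [0, 0, 0]],
    [[-4, -38, 0], [0, 0, 0]],
    [[-4, -38, 0], [0, 0, 0]],
    [[0, 0, 0], [0, 0, 0]]
  ],
  "gripper": 0.45
}}

```text
t: 24.65
eef_pos: [0.5973, -0.1715, 0.232]
tcp_rot: [[-0.998, -0.068, -0.001], [-0.068, 0.998, -0.001], [0.001, -0.001, -1.0]]
ft_force: [-1.5, 0.2, -0.9]
opening: 0.0385
```

```bash
python3 - <<'E'
from h import *
to(.6035,-.379,.15,0.7)
p=vision.camera_params('top'); im=vision.capture('top')
for r in pods(im,p,(90,150,190,225),.158): print('tray',r)
print([rect_world(p,r,.11) for r in blobs(im,(45,100,40),(80,255,255),15,(380,150,440,175))])
print('other yellow', [r for r in pods(im,p) ])
E
```

```text
t 24.6 pos [ 0.5973 -0.1715  0.232 ] ang 93.9 open 0.0385 F [-1.5  0.2 -0.9] tilt [-0.001 -0.001 -1.   ]
  turn_z rad 1.627 then shift mm [-207.6    3.7   82. ]
tray (array([0.5237, 0.2661]), 4.9, array([58.5, 27. ]))
tray (array([0.5221, 0.3238]), 2.9, array([60. , 27.3]))
tray (array([0.5288, 0.2095]), 4.9, array([58.7, 26.9]))
[]
other yellow [(array([0.2264, 0.6136]), 4.4, array([81.4, 55.2])), (array([0.2919, 0.6226]), 4.4, array([50.1, 48. ])), (array([0.5403, 0.3032]), 4.9, array([67.6, 31.2])), (array([0.5385, 0.3698]), 2.9, array([69.3, 31.6])), (array([0.5461, 0.2378]), 4.9, array([67.9, 31.1])), (array([ 0.8464, -0.424 ]), 109.6, array([69.4, 58.8]))]
```

```bash
python3 - <<'E'
from h import *
from scipy.optimize import fsolve
s=ctrl.sense(); p=vision.camera_params('wrist'); o=s['eef_pos'];Rm=s['tcp_rot']
f=lambda v: proj(p,o+Rm@np.array(v))[0]
red=f([0,0,.022])
for op,sep,dr in((.0513,101,(290-226)/3),(.0169,34.3,(268-226)/3)):
    g=lambda v:[f([v[0],op/2,v[1]])[0]-f([v[0],-op/2,v[1]])[0]-sep, f([v[0],0,v[1]])[1]-red[1]-dr]
    print(op,'tool x,z of pad tip corner',fsolve(g,[0,0]).round(4))
im=vision.capture('wrist'); save('w5',im,(130,180,390,380),3)
E
```

```text
0.0513 tool x,z of pad tip corner [ 0.0056 -0.015 ]
0.0169 tool x,z of pad tip corner [ 0.0113 -0.0181]
```

View pics/w5.png

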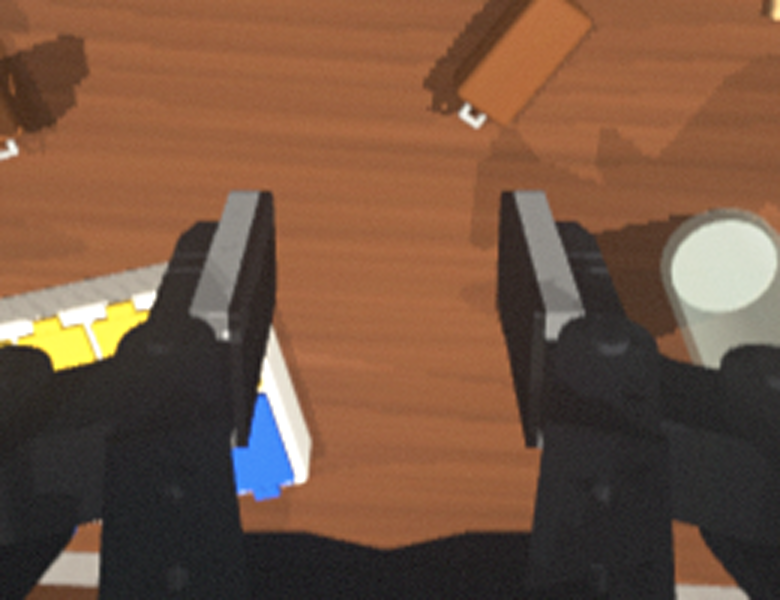

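{"api": "send_rows", "payload": {
  "commands": [
    [[0, 0, 0], [0, 0, 0.1162]],
    [[0, 0, 0], [0, 0, 0.1162]],
    [[0, 0, 0], [0, 0, 0.1162]],
    [[0, 0, 0], [0, 0, 0.1162]],
    [[0, 0, 0], [0, 0, 0.1162]],
    [[0, 0, 0], [0, 0, 0.1162]],
    [[0, 0, 0], [0, 0, 0.1162]],
    [[0, 0, 0], [0, 0, 0.1162]],
    [[0, 0, 0], [0, 0, 0.1162]],
    [[0, 0, 0], [0, 0, 0.1162]],
    [[0, 0, 0], [0, 0, 0.1162]],
    [[0, 0, 0], [0, 0, 0.1162]],
    [[0, 0, 0], [0, 0, 0.1162]],
    [[0, 0, 0], [0, 0, 0.1162]],
    [[-38, 1, 0], [0, 0, 0]],
    [[-38, 1, 0], [0, 0, 0]],
    [[-38, 1, 0], [0, 0, 0]],
    [[-38, 1, 0], [0, 0, 0]],
    [[0, 0, 0], [0, 0, 0]],
    [[0, 0, 0], [0, 0, 0]]
  ]
}}

```text
t: 26.42
eef_pos: [0.604, -0.3173, 0.2324]
tcp_rot: [[-0.017, 1.0, -0.001], [1.0, 0.017, 0.001], [0.001, -0.001, -1.0]]
ft_force: [0.1, 0.1, 0.3]
opening: 0.0383
```

```bash
python3 - <<'E'
from h import *
from scipy.optimize import fsolve
to(.6035,-.379,.1,.7)
s=ctrl.sense(); p=vision.camera_params('wrist'); im=vision.capture('wrist')
o=s['eef_pos'];Rm=s['tcp_rot'];f=lambda v: proj(p,o+Rm@np.array(v))[0]
g=lambda v:[f([v[0],.0385/2,v[1]])[0]-f([v[0],-.0385/2,v[1]])[0]-76, f([v[0],0,v[1]])[1]-(180+192/3)]
print('tip corner',fsolve(g,[0,0]).round(4)); g2=lambda v:[f([v[0],.0385/2,v[1]])[0]-f([v[0],-.0385/2,v[1]])[0]-75, f([v[0],0,v[1]])[1]-(180+280/3)]; print(fsolve(g2,[0,0]).round(4))
for r in blobs(im,(45,100,40),(80,255,255),100): print(r,rect_world(p,r,.116),rect_world(p,r,.11))
save('w6',im)
E
```

```text
t 26.4 pos [ 0.604  -0.3173  0.2324] ang 1.0 open 0.0383 F [0.1 0.1 0.3] tilt [-0.001  0.001 -1.   ]
  turn_z rad 0.005 then shift mm [-61.7  -1.3 132.4]
tip corner [ 0.0089 -0.0146]
[-0.0063 -0.0176]
((146.0, 373.0), (20.0, 20.0), 0.0) (array([ 0.4786, -0.5471]), 83.7, array([30.6, 22.7])) (array([ 0.4759, -0.5541]), 83.7, array([31.3, 23.2]))
((215.66217041015625, 339.97296142578125), (35.01698303222656, 16.439897537231445), 80.53767395019531) (array([ 0.5602, -0.498 ]), 96.5, array([48., 18.])) (array([ 0.5592, -0.5039]), 96.5, array([49.1, 18.4]))
((258.5, 233.0), (50.0, 9.0), 90.0) (array([ 0.605 , -0.3673]), 91.3, array([53.4,  8.4])) (array([ 0.605 , -0.3702]), 91.3, array([54.5,  8.6]))
```

View pics/w6.png

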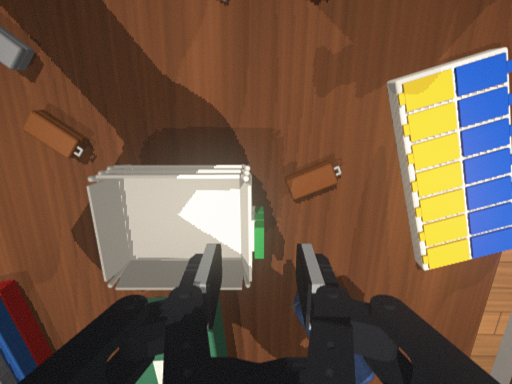

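```bash
python3 - <<'E'
from h import *
p=vision.camera_params('wrist'); im=vision.capture('wrist')
hsv=cv2.cvtColor(im,cv2.COLOR_RGB2HSV); m=cv2.inRange(hsv,(45,100,40),(80,255,255)); 
ys,xs=np.nonzero(m[195:275,240:280]); ys+=195;xs+=240
for r in range(206,262,4):
    k=xs[ys==r]; 
    if len(k): print(r,k.min(),k.max(),im[r,(k.min()+k.max())//2])
print(ray(p,[(258.5,258.5),(258.5,225)],.116))
E
```

```text
210 260 262 [ 77 123  74]
214 258 262 [ 82 136  81]
218 255 259 [ 81 125  77]
222 256 261 [ 82 126  76]
226 255 262 [ 82 126  78]
230 254 263 [ 93 187 102]
234 254 263 [ 91 185 102]
238 254 263 [ 89 183  99]
242 254 263 [ 88 183 100]
246 254 263 [ 87 182  99]
250 254 263 [ 85 183 100]
254 254 263 [ 81 179  96]
258 254 263 [ 81 183  96]
[[ 0.60595506 -0.39349175  0.116     ]
 [ 0.6052402  -0.35696018  0.116     ]]
```

{"api": "send_rows", "payload": {
  "commands": [
    [[-30, 0.5, 0], [0, 0, 0]],
    [[-30, 0.5, 0], [0, 0, 0]],
    [[0, 0, 30], [0, 0, 0]],
    [[0, 0, 35], [0, 0, 0]],
    [[0, 0, 30], [0, 0, 0]],
    [[0, 0, 20], [0, 0, 0]],
    [[0, 0, 10], [0, 0, 0]],
    [[0, 0, 6], [0, 0, 0]],
    [[0, 0, 4], [0, 0, 0]],
    [[0, 0, 3], [0, 0, 0]],
    [[0, 0, 2], [0, 0, 0]],
    [[0, 0, 0], [0, 0, 0]],
    [[0, 0, 0], [0, 0, 0]]
  ]
}}

```text
t: 27.6
eef_pos: [0.6065, -0.3772, 0.0938]
tcp_rot: [[-0.018, 1.0, 0.001], [1.0, 0.018, -0.001], [-0.001, 0.001, -1.0]]
ft_force: [0.6, -0.2, 0.2]
opening: 0.0383
```

```bash
python3 - <<'E'
from h import *
to(.6048,-.3775,.089,1)
p=vision.camera_params('wrist'); im=vision.capture('wrist')
for r in blobs(im,(45,100,40),(80,255,255),100): print(r,rect_world(p,r,.116))
im2=vision.capture('scene'); q=proj(vision.camera_params('scene'),[.605,-.378,.11])[0].astype(int)
save('w7',np.hstack([cv2.resize(im[150:330,150:370],None,fx=2,fy=2),cv2.resize(im2[max(0,q[1]-60):max(0,q[1]-60)+120,q[0]-60:q[0]+60],(360,360),interpolation=cv2.INTER_CUBIC)]))
E
```

```text
t 27.6 pos [ 0.6065 -0.3772  0.0938] ang 1.0 open 0.0383 F [ 0.6 -0.2  0.2] tilt [ 0.001 -0.001 -1.   ]
  turn_z rad 0.001 then shift mm [-0.2 -1.7  4.8]
((149.0, 369.0), (28.0, 26.0), 90.0) (array([ 0.5463, -0.4442]), 85.3, array([20.8, 14.3]))
((256.4999694824219, 247.0), (97.99998474121094, 18.999996185302734), 90.0) (array([ 0.6054, -0.3674]), 91.5, array([53.2,  8.6]))
```

View pics/w7.png

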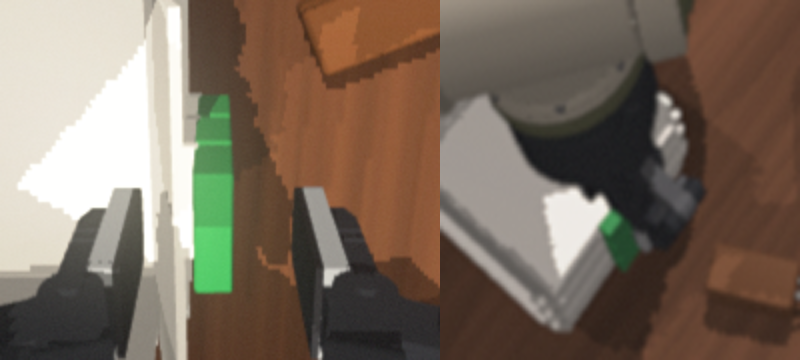

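{"api": "send_rows", "payload": {
  "commands": [
    [[0, -1.5, 3], [0, 0, 0]],
    [[0, 0, 2], [0, 0, 0]],
    [[0, 0, 0], [0, 0, 0]],
    [[0, 0, 0], [0, 0, 0]]
  ]
}}

```text
t: 28.03
eef_pos: [0.6046, -0.377, 0.0878]
tcp_rot: [[-0.018, 1.0, -0.0], [1.0, 0.018, 0.0], [0.0, -0.0, -1.0]]
ft_force: [-0.7, -0.3, -0.3]
opening: 0.0383
```

{"api": "send_rows", "payload": {
  "commands": [
    [[0, 0, 0], [0, 0, 0]],
    [[0, 0, 0], [0, 0, 0]],
    [[0, 0, 0], [0, 0, 0]],
    [[0, 0, 0], [0, 0, 0]],
    [[0, 0, 0], [0, 0, 0]],
    [[0, 0, 0], [0, 0, 0]]
  ],
  "gripper": 0,
  "squeeze": 90
}}

```text
t: 28.53
eef_pos: [0.605, -0.3772, 0.0885]
tcp_rot: [[-0.018, 1.0, 0.001], [1.0, 0.018, -0.0], [-0.0, 0.001, -1.0]]
ft_force: [1.2, -0.7, 3.2]
opening: 0.0073
```

{"api": "send_rows", "payload": {
  "commands": [
    [[0, 0, -5], [0, 0, 0]],
    [[0, 0, -8], [0, 0, 0]],
    [[0, 0, -10], [0, 0, 0]],
    [[0, 0, -12], [0, 0, 0]],
    [[0, 0, -15], [0, 0, 0]],
    [[0, 0, -15], [0, 0, 0]],
    [[0, 0, -15], [0, 0, 0]],
    [[0, 0, -10], [0, 0, 0]],
    [[0, 0, 0], [0, 0, 0]],
    [[0, 0, 0], [0, 0, 0]]
  ]
}}

```text
t: 29.37
eef_pos: [0.6048, -0.3772, 0.1785]
tcp_rot: [[-0.018, 1.0, 0.001], [1.0, 0.018, -0.001], [-0.001, 0.001, -1.0]]
ft_force: [-0.6, 1.1, -2.9]
opening: 0.0077
```

```bash
python3 - <<'E'
from h import *
to(.628,.0719,.1785,4.2)
for r in blobs(vision.capture('top'),(45,100,40),(80,255,255),15,(370,130,460,200)): print(r)
p=vision.camera_params('wrist'); im=vision.capture('wrist')
for r in blobs(im,(45,100,40),(80,255,255),100): print(r)
im2=vision.capture('scene'); save('w8',np.hstack([cv2.resize(im,(400,300)),cv2.resize(im2,(400,300))]))
E
```

```text
t 29.4 pos [ 0.6048 -0.3772  0.1785] ang 1.0 open 0.0077 F [-0.6  1.1 -2.9] tilt [ 0.001 -0.001 -1.   ]
  turn_z rad -0.055 then shift mm [446.1  56.    0. ]
((258.5, 265.0), (76.0, 19.0), 90.0)
((260.0, 176.0), (18.0, 10.0), 90.0)
```

View pics/w8.png

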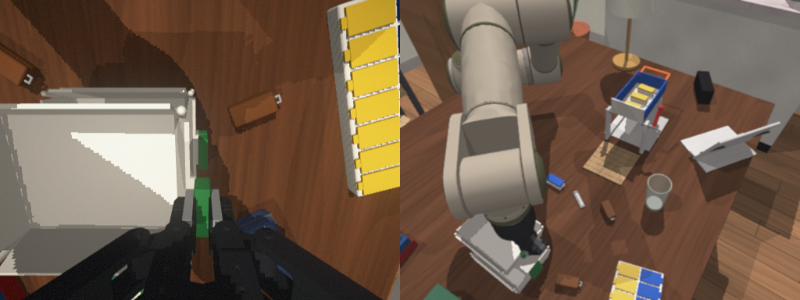

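{"api": "send_rows", "payload": {
  "commands": [
    [[0, 0, 0], [0, 0, -0.03]],
    [[0, 0, 0], [0, 0, -0.025]],
    [[15, 2, 0], [0, 0, 0]],
    [[25, 3, 0], [0, 0, 0]],
    [[33, 4, 0], [0, 0, 0]],
    [[33, 4, 0], [0, 0, 0]],
    [[33, 4, 0], [0, 0, 0]],
    [[33, 4, 0], [0, 0, 0]],
    [[33, 4, 0], [0, 0, 0]],
    [[33, 4, 0], [0, 0, 0]],
    [[33, 4, 0], [0, 0, 0]],
    [[33, 4, 0], [0, 0, 0]],
    [[33, 4, 0], [0, 0, 0]],
    [[33, 4, 0], [0, 0, 0]],
    [[33, 4, 0], [0, 0, 0]],
    [[25, 3, 0], [0, 0, 0]],
    [[15, 2, 0], [0, 0, 0]],
    [[0, 0, 0], [0, 0, 0]],
    [[0, 0, 0], [0, 0, 0]],
    [[0, 0, 0], [0, 0, 0]]
  ]
}}

```text
t: 31.18
eef_pos: [0.6263, 0.0674, 0.1779]
tcp_rot: [[-0.072, 0.997, -0.0], [0.997, 0.072, -0.0], [-0.0, -0.0, -1.0]]
ft_force: [-0.6, -0.8, -1.8]
opening: 0.0076
```

```bash
python3 - <<'E'
from h import *
to(.628,.0719,.0545,4.2)
p=vision.camera_params('top'); im=vision.capture('top'); save('x1',im,(180,110,280,250),5)
for r in blobs(im,(45,100,40),(80,255,255),12,(180,100,280,250)): print(r)
d=vision.silhouettes('top','dish_top')
for k in d: print(k['conf'],k['box'])
E
```

```text
t 31.2 pos [0.6263 0.0674 0.1779] ang 4.1 open 0.0076 F [-0.6 -0.8 -1.8] tilt [-0. -0. -1.]
  turn_z rad -0.001 then shift mm [  4.4   2.  123.4]
0.81 [245.1, 149.0, 263.2, 217.2]
```

{"api": "send_rows", "payload": {
  "commands": [
    [[4.5, 2, 0], [0, 0, 0]],
    [[0, 0, 15], [0, 0, 0]],
    [[0, 0, 20], [0, 0, 0]],
    [[0, 0, 20], [0, 0, 0]],
    [[0, 0, 20], [0, 0, 0]],
    [[0, 0, 20], [0, 0, 0]],
    [[0, 0, 10], [0, 0, 0]],
    [[0, 0, 5], [0, 0, 0]],
    [[0, 0, 4], [0, 0, 0]],
    [[0, 0, 3], [0, 0, 0]],
    [[0, 0, 0], [0, 0, 0]],
    [[0, 0, 0], [0, 0, 0]],
    [[0, 0, 0], [0, 0, 0]]
  ]
}}

```text
t: 32.37
eef_pos: [0.6282, 0.0733, 0.0619]
tcp_rot: [[-0.073, 0.997, 0.001], [0.997, 0.073, -0.0], [-0.0, 0.001, -1.0]]
ft_force: [-0.6, -0.8, -0.6]
opening: 0.0077
```

{"api": "send_rows", "payload": {
  "commands": [
    [[0, 0, 2], [0, 0, 0]],
    [[0, 0, 2], [0, 0, 0]],
    [[0, 0, 0], [0, 0, 0]],
    [[0, 0, 0], [0, 0, 0]]
  ]
}}

```text
t: 32.7
eef_pos: [0.6278, 0.0733, 0.057]
tcp_rot: [[-0.073, 0.997, -0.0], [0.997, 0.073, -0.0], [0.0, -0.0, -1.0]]
ft_force: [-0.6, 0.7, -1.0]
opening: 0.0075
```

```bash
python3 - <<'E'
from h import *
to(.628,.0719,.0545,4.2)
E
```

```text
t 32.7 pos [0.6278 0.0733 0.057 ] ang 4.2 open 0.0075 F [-0.6  0.7 -1. ] tilt [-0. -0. -1.]
  turn_z rad -0.0 then shift mm [-1.4  0.1  2.5]
```

{"api": "send_rows", "payload": {
  "commands": [
    [[-1, 0, 1.5], [0, 0, 0]],
    [[0, 0, 1], [0, 0, 0]],
    [[0, 0, 0], [0, 0, 0]],
    [[0, 0, 0], [0, 0, 0]]
  ]
}}

```text
t: 33.03
eef_pos: [0.628, 0.0722, 0.0546]
tcp_rot: [[-0.073, 0.997, 0.0], [0.997, 0.073, -0.0], [-0.0, 0.0, -1.0]]
ft_force: [0.7, -0.5, -1.0]
opening: 0.0074
```

{"api": "send_rows", "payload": {
  "commands": [
    [[0, 0, 0], [0, 0, 0]],
    [[0, 0, 0], [0, 0, 0]],
    [[0, 0, 0], [0, 0, 0]],
    [[0, 0, 0], [0, 0, 0]],
    [[0, 0, -10], [0, 0, 0]],
    [[0, 0, -20], [0, 0, 0]],
    [[0, 0, -30], [0, 0, 0]],
    [[0, 0, -30], [0, 0, 0]],
    [[0, 0, -30], [0, 0, 0]],
    [[0, 0, -30], [0, 0, 0]],
    [[0, 0, -30], [0, 0, 0]],
    [[0, 0, 0], [0, 0, 0]]
  ],
  "gripper": 0.35
}}

```text
t: 34.03
eef_pos: [0.6297, 0.0723, 0.2422]
tcp_rot: [[-0.073, 0.997, 0.011], [0.997, 0.073, -0.001], [-0.002, 0.011, -1.0]]
ft_force: [0.4, -0.9, 1.1]
opening: 0.0298
```

```bash
python3 - <<'E'
from h import *
to(.628,.0719,.0545,4.2)
p=vision.camera_params('wrist'); im=vision.capture('wrist'); save('w9',im)
print('ear expected at', proj(p,[.628,.0719,.082]))
for r in blobs(im,(45,100,40),(80,255,255),60): print(r, rect_world(p,r,.082))
E
```

```text
t 34.0 pos [0.6297 0.0723 0.2422] ang 4.2 open 0.0298 F [ 0.4 -0.9  1.1] tilt [ 0.011 -0.001 -1.   ]
  turn_z rad 0.0 then shift mm [ -0.3  -1.7 187.7]
ear expected at [[255.0485943 171.7853059]]
((255.5, 170.0), (34.0, 9.0), 90.0) (array([0.6284, 0.0735]), 94.3, array([36.6,  9.2]))
```

View pics/w9.png

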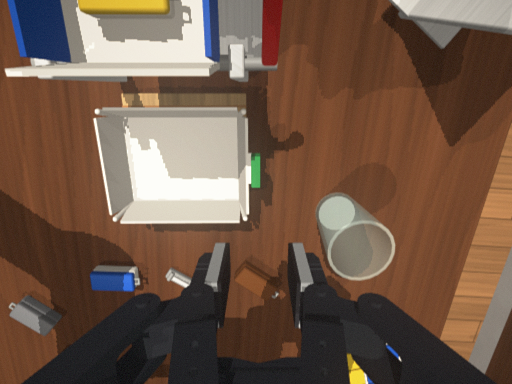

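The dish stands on the coaster at the expected spot, with its tab at pixel (255,170) against (255,172) expected. Next is the gate lever, which I'll pinch across its thickness with the current tool orientation.

{"api": "send_rows", "payload": {
  "commands": [
    [[30, 0, 0], [0, 0, 0]],
    [[30, 0, 0], [0, 0, 0]],
    [[30, 0, 0], [0, 0, 0]],
    [[20, 0, 0], [0, 0, 0]],
    [[0, 0, 0], [0, 0, 0]],
    [[0, 0, 0], [0, 0, 0]]
  ]
}}

```text
t: 34.58
eef_pos: [0.6194, 0.1826, 0.2338]
tcp_rot: [[-0.075, 0.997, -0.001], [0.997, 0.075, -0.0], [-0.0, -0.001, -1.0]]
ft_force: [0.4, -0.6, 0.3]
opening: 0.0299
```

```bash
python3 - <<'E'
from h import *
to(.6261,.2188,.158,4.2)
p=vision.camera_params('wrist'); im=vision.capture('wrist'); cv2.imwrite('pics/w10.png',im[...,::-1])
hsv=cv2.cvtColor(im,cv2.COLOR_RGB2HSV); m=cv2.inRange(hsv,(0,150,50),(7,255,255))|cv2.inRange(hsv,(172,150,50),(180,255,255))
n,l,st,c=cv2.connectedComponentsWithStats(m)
for i in range(1,n):
    if st[i,4]>60: print(st[i],c[i].round(1), ray(p,[c[i]],.175).round(4))
ys,xs=np.nonzero(m); 
print('exp end',proj(p,[.6261,.2188,.1837]),'hinge',proj(p,[.5328+.097*.9973,.1651+.097*.0736,.137]))
for r in range(0,384,8):
    k=xs[ys==r]
    if len(k)>2: print(r,k.min(),k.max(),ray(p,[((k.min()+k.max())/2,r)],.184).round(4)[0][:2])
E
```

```text
t 34.6 pos [0.6194 0.1826 0.2338] ang 4.3 open 0.0299 F [ 0.4 -0.6  0.3] tilt [-0.001 -0.    -1.   ]
  turn_z rad 0.001 then shift mm [35.6  9.3 75.8]
[263 156  27  49 947] [274.9 178. ] [[0.6294 0.2059 0.175 ]]
exp end [[272.37365173 162.89546555]] hinge [[269.2874486  203.12298091]]
160 266 285 [0.628 0.221]
168 263 289 [0.6288 0.2155]
176 264 288 [0.6294 0.2099]
184 266 283 [0.6289 0.2042]
192 266 281 [0.6287 0.1983]
200 266 279 [0.6286 0.1924]
```

{"api": "send_rows", "payload": {
  "commands": [
    [[17, 5.5, 0], [0, 0, 0]],
    [[16, 5.5, 0], [0, 0, 0]],
    [[0, 0, 0], [0, 0, 0]],
    [[0, 0, 25], [0, 0, 0]],
    [[0, 0, 25], [0, 0, 0]],
    [[0, 0, 15], [0, 0, 0]],
    [[0, 0, 6], [0, 0, 0]],
    [[0, 0, 3], [0, 0, 0]],
    [[0, 0, 0], [0, 0, 0]],
    [[0, 0, 0], [0, 0, 0]]
  ]
}}

```text
t: 35.47
eef_pos: [0.629, 0.2153, 0.1618]
tcp_rot: [[-0.073, 0.997, 0.002], [0.997, 0.073, 0.0], [0.0, 0.002, -1.0]]
ft_force: [-0.0, 1.4, 0.1]
opening: 0.0299
```

{"api": "send_rows", "payload": {
  "commands": [
    [[0, 0, 0], [0, 0, 0]],
    [[0, 0, 0], [0, 0, 0]],
    [[0, 0, 0], [0, 0, 0]],
    [[0, 0, 0], [0, 0, 0]],
    [[0, 0, 0], [0, 0, 0]]
  ],
  "gripper": 0,
  "squeeze": 30
}}

```text
t: 35.88
eef_pos: [0.6285, 0.2161, 0.1613]
tcp_rot: [[-0.073, 0.997, 0.001], [0.997, 0.073, 0.001], [0.001, 0.001, -1.0]]
ft_force: [-3.7, 1.8, 3.6]
opening: 0.0154
```

```bash
python3 - <<'E'
from h import *
to(.6261,.2188,.159,4.2)
p=vision.camera_params('top'); im=vision.capture('top')
for r in pods(im,p,(90,150,190,225),.158): print('tray',r)
E
```

```text
t 35.9 pos [0.6285 0.2161 0.1613] ang 4.2 open 0.0154 F [-3.7  1.8  3.6] tilt [ 0.001  0.001 -1.   ]
  turn_z rad 0.0 then shift mm [ 2.8 -2.2  2.3]
```

Gripped at the round end. To be sure the gate really is shut before lowering it, I'll press it to the rear stop first.

{"api": "send_rows", "payload": {
  "commands": [
    [[1.5, 0, 1.5], [0, 0, 0]],
    [[1.5, 0, 1.5], [0, 0, 0]],
    [[0, 0, 0], [0, 0, 0]],
    [[0, 0, 0], [0, 0, 0]]
  ]
}}

```text
t: 36.27
eef_pos: [0.6283, 0.2196, 0.1582]
tcp_rot: [[-0.074, 0.997, 0.001], [0.997, 0.074, 0.001], [0.001, 0.001, -1.0]]
ft_force: [-1.7, 4.4, 5.2]
opening: 0.0153
```

{"api": "send_rows", "payload": {
  "commands": [
    [[1.5, 0, 1.5], [0, 0, 0]],
    [[0, 0, 0], [0, 0, 0]],
    [[0, 0, 0], [0, 0, 0]]
  ]
}}

```text
t: 36.52
eef_pos: [0.6281, 0.2211, 0.1568]
tcp_rot: [[-0.074, 0.997, 0.001], [0.997, 0.074, 0.001], [0.001, 0.001, -1.0]]
ft_force: [-2.5, 3.5, 5.3]
opening: 0.0159
```

{"api": "send_rows", "payload": {
  "commands": [
    [[-4, 0, -3.4], [0, 0, 0]],
    [[-4, 0, -3.3], [0, 0, 0]],
    [[-4.4, 0, -2.7], [0, 0, 0]],
    [[-4.4, 0, -2.7], [0, 0, 0]],
    [[-4.8, 0, -2], [0, 0, 0]],
    [[-4.8, 0, -2], [0, 0, 0]],
    [[-5, 0, -1.2], [0, 0, 0]],
    [[-5, 0, -1.2], [0, 0, 0]],
    [[-5.2, 0, -0.4], [0, 0, 0]],
    [[-5.2, 0, -0.4], [0, 0, 0]],
    [[-5.2, 0, 0.4], [0, 0, 0]],
    [[-5.2, 0, 0.4], [0, 0, 0]],
    [[-5, 0, 1.2], [0, 0, 0]],
    [[-5, 0, 1.2], [0, 0, 0]],
    [[-4.8, 0, 2], [0, 0, 0]],
    [[-4.8, 0, 2], [0, 0, 0]],
    [[-4.4, 0, 2.7], [0, 0, 0]],
    [[-4.4, 0, 2.7], [0, 0, 0]],
    [[0, 0, 0], [0, 0, 0]],
    [[0, 0, 0], [0, 0, 0]]
  ]
}}

```text
t: 38.18
eef_pos: [0.6344, 0.1347, 0.1626]
tcp_rot: [[-0.073, 0.997, -0.0], [0.997, 0.073, -0.0], [0.0, -0.0, -1.0]]
ft_force: [0.1, 0.1, -0.5]
opening: 0.0003
```

{"api": "send_rows", "payload": {
  "commands": [
    [[-4, 0, 3.3], [0, 0, 0]],
    [[-4, 0, 3.4], [0, 0, 0]],
    [[0, 0, 0], [0, 0, 0]],
    [[0, 0, 0], [0, 0, 0]]
  ]
}}

```text
t: 38.52
eef_pos: [0.6349, 0.1267, 0.1558]
tcp_rot: [[-0.073, 0.997, -0.001], [0.997, 0.073, -0.0], [0.0, -0.001, -1.0]]
ft_force: [-0.4, 0.4, -0.9]
opening: -0.0003
```

{"api": "send_rows", "payload": {
  "commands": [
    [[-1.5, 0, 1.5], [0, 0, 0]],
    [[-1.5, 0, 1.5], [0, 0, 0]],
    [[0, 0, 0], [0, 0, 0]],
    [[0, 0, 0], [0, 0, 0]]
  ]
}}

```text
t: 38.85
eef_pos: [0.6352, 0.1239, 0.153]
tcp_rot: [[-0.073, 0.997, -0.0], [0.997, 0.073, 0.0], [0.0, -0.0, -1.0]]
ft_force: [0.6, 0.8, -0.1]
opening: -0.0
```

```bash
python3 - <<'E'
from h import *
a=np.radians(4.22);R=np.array([[np.cos(a),-np.sin(a)],[np.sin(a),np.cos(a)]])
print('lowered lever', R@[.097,-.0467]+[.5328,.1651])
to(.6329,.1257,.159,4.2)
p=vision.camera_params('top'); im=vision.capture('top'); save('g1',im,(60,120,270,240),3.7)
for r in pods(im,p,(90,150,190,225),.158): print('tray',r)
E
```

```text
lowered lever [0.6329735  0.12566448]
t 38.9 pos [0.6352 0.1239 0.153 ] ang 4.2 open -0.0 F [ 0.6  0.8 -0.1] tilt [-0.  0. -1.]
  turn_z rad -0.0 then shift mm [ 2.  -2.1 -6. ]
tray (array([0.5237, 0.2661]), 4.8, array([58.3, 26.9]))
tray (array([0.5233, 0.3238]), 2.9, array([57.7, 27.3]))
```

{"api": "send_rows", "payload": {
  "commands": [
    [[0, 0, -30], [0, 0, 0]],
    [[0, 0, -35], [0, 0, 0]],
    [[0, 0, -20], [0, 0, 0]],
    [[0, 0, 0], [0, 0, 0]],
    [[0, 0, 0], [0, 0, 0]]
  ]
}}

```text
t: 39.32
eef_pos: [0.6355, 0.124, 0.2391]
tcp_rot: [[-0.073, 0.997, 0.002], [0.997, 0.073, 0.0], [-0.0, 0.002, -1.0]]
ft_force: [0.2, 0.5, -0.5]
opening: -0.0003
```

```bash
cat > lev.py <<'E'
from h import *
from scipy.optimize import minimize_scalar
a=np.radians(4.22);R=np.array([[np.cos(a),-np.sin(a)],[np.sin(a),np.cos(a)]])
def lev(ph,x=.097):
    q=R@[x,.066*np.sin(ph)]+[.5328,.1651]; return np.array([*q,.137+.066*np.cos(ph)])
def find(cam):
    p=vision.camera_params(cam); im=vision.capture(cam)
    hsv=cv2.cvtColor(im,cv2.COLOR_RGB2HSV); m=cv2.inRange(hsv,(0,150,50),(7,255,255))|cv2.inRange(hsv,(172,150,50),(180,255,255))
    n,l,st,c=cv2.connectedComponentsWithStats(m); e=proj(p,lev(0))[0]
    for i in range(1,n):
        if st[i,4]>15 and np.hypot(*(c[i]-e))<90: print(cam,st[i],c[i].round(1))
    for d in (45,30,15,0,-15,-30,-45): print(d,proj(p,lev(np.radians(d)))[0].round(1),end=' ')
    print()
if __name__=='__main__':
    to(.6261,.2188,.159,4.2)
    for c in ('wrist','top','scene'): find(c)
E
python3 lev.py
```

```text
t 39.3 pos [0.6355 0.124  0.2391] ang 4.2 open -0.0003 F [ 0.2  0.5 -0.5] tilt [ 0.002  0.    -1.   ]
  turn_z rad 0.0 then shift mm [95.3 -2.4 80.1]
wrist [244 123  29  36 764] [257.9 141.8]
45 [254.4  68.1] 30 [254.3  91.3] 15 [254.3 119. ] 0 [254.4 147.7] -15 [254.5 173.4] -30 [254.7 193.5] -45 [254.9 206.6] 
45 [159.3 143.3] 30 [164.4 141.8] 15 [171.  140.7] 0 [178.6 139.9] -15 [186.5 139.7] -30 [194. 140.] -45 [200.6 140.8] 
scene [324 140   8  23  79] [326.7 149.6]
45 [332.4 138.6] 30 [331.1 138.4] 15 [329.1 139.9] 0 [326.6 143.1] -15 [323.7 147.8] -30 [320.7 153.6] -45 [317.9 160.2]
```

{"api": "send_rows", "payload": {
  "commands": [
    [[30, -2, 0], [0, 0, 0]],
    [[35, 0, 0], [0, 0, 0]],
    [[25, 0, 0], [0, 0, 0]],
    [[0, 0, 0], [0, 0, 0]],
    [[0, 0, 30], [0, 0, 0]],
    [[0, 0, 30], [0, 0, 0]],
    [[0, 0, 20], [0, 0, 0]],
    [[0, 0, 9], [0, 0, 0]],
    [[0, 0, 0], [0, 0, 0]],
    [[0, 0, 0], [0, 0, 0]]
  ]
}}

```text
t: 40.3
eef_pos: [0.6269, 0.2132, 0.1496]
tcp_rot: [[-0.073, 0.997, 0.0], [0.997, 0.073, -0.0], [-0.0, 0.0, -1.0]]
ft_force: [0.5, 0.6, 0.1]
opening: 0.0001
```

{"api": "send_rows", "payload": {
  "commands": [
    [[-5, 0, 0], [0, 0, 0]],
    [[-5, 0, 0], [0, 0, 0]],
    [[-5, 0, 0], [0, 0, 0]],
    [[-5, 0, 0], [0, 0, 0]],
    [[-5, 0, 0], [0, 0, 0]],
    [[-5, 0, 0], [0, 0, 0]],
    [[-4, 0, 0], [0, 0, 0]],
    [[-4, 0, 0], [0, 0, 0]],
    [[0, 0, 0], [0, 0, 0]],
    [[0, 0, 0], [0, 0, 0]]
  ]
}}

```text
t: 41.13
eef_pos: [0.6293, 0.1751, 0.149]
tcp_rot: [[-0.073, 0.997, -0.0], [0.997, 0.073, -0.001], [-0.001, -0.0, -1.0]]
ft_force: [0.1, 0.0, 0.6]
opening: 0.0
```

```bash
cat >> lev.py <<'E'
    s=ctrl.sense(); print('stand coords TCP',(R.T@(s['eef_pos'][:2]-[.5328,.1651])).round(4))
E
python3 lev.py
```

```text
t 41.1 pos [0.6293 0.1751 0.149 ] ang 4.2 open 0.0 F [0.1 0.  0.6] tilt [-0.    -0.001 -1.   ]
  turn_z rad -0.0 then shift mm [ 43.8  -0.  -10. ]
wrist [253 234  20   9 161] [262.3 237.8]
wrist [252 327  15  36 393] [258.5 346.3]
45 [258.2 191.4] 30 [258.2 233. ] 15 [258.2 277.7] 0 [258.2 317.6] -15 [258.2 346.8] -30 [258.2 362.6] -45 [258.3 365.9] 
45 [159.3 143.3] 30 [164.4 141.8] 15 [171.  140.7] 0 [178.6 139.9] -15 [186.5 139.7] -30 [194. 140.] -45 [200.6 140.8] 
scene [320 150   6  13  48] [322.9 155.6]
45 [332.4 138.6] 30 [331.1 138.4] 15 [329.1 139.9] 0 [326.6 143.1] -15 [323.7 147.8] -30 [320.7 153.6] -45 [317.9 160.2] 
stand coords TCP [0.0971 0.0032]
```

{"api": "send_rows", "payload": {
  "commands": [
    [[-4, 0, 0], [0, 0, 0]],
    [[-4, 0, 0], [0, 0, 0]],
    [[-3, 0, 0], [0, 0, 0]],
    [[0, 0, 0], [0, 0, 0]],
    [[0, 0, 0], [0, 0, 0]]
  ]
}}

```text
t: 41.7
eef_pos: [0.6303, 0.164, 0.1492]
tcp_rot: [[-0.073, 0.997, 0.0], [0.997, 0.073, -0.001], [-0.001, 0.0, -1.0]]
ft_force: [-0.4, -0.4, -1.2]
opening: -0.0004
```

{"api": "send_rows", "payload": {
  "commands": [
    [[-2, 0, 0], [0, 0, 0]],
    [[-1, 0, 0], [0, 0, 0]],
    [[0, 0, 0], [0, 0, 0]],
    [[0, 0, 0], [0, 0, 0]]
  ]
}}

```text
t: 42.03
eef_pos: [0.6304, 0.1626, 0.1493]
tcp_rot: [[-0.074, 0.997, 0.0], [0.997, 0.074, 0.002], [0.002, 0.0, -1.0]]
ft_force: [-0.2, 5.2, 1.4]
opening: -0.0
```

{"api": "send_rows", "payload": {
  "commands": [
    [[-2, 0, 0], [0, 0, 0]],
    [[-1, 0, 0], [0, 0, 0]],
    [[0, 0, 0], [0, 0, 0]],
    [[0, 0, 0], [0, 0, 0]]
  ]
}}

```text
t: 42.37
eef_pos: [0.6304, 0.1617, 0.1497]
tcp_rot: [[-0.075, 0.997, 0.001], [0.997, 0.075, 0.005], [0.005, 0.001, -1.0]]
ft_force: [-0.8, 14.5, 3.6]
opening: 0.0002
```

```bash
python3 lev.py
```

```text
t 42.4 pos [0.6304 0.1617 0.1497] ang 4.3 open 0.0002 F [-0.8 14.5  3.6] tilt [ 0.001  0.005 -1.   ]
  turn_z rad 0.001 then shift mm [57.2 -0.1 -9.3]
wrist [251 215  23  32 587] [262.3 228.6]
wrist [252 327  14  34 361] [258.7 345. ]
45 [258.5 158.1] 30 [258.5 199.4] 15 [258.4 245.1] 0 [258.3 287.3] -15 [258.3 319.4] -30 [258.2 338.1] -45 [258.2 344. ] 
45 [159.3 143.3] 30 [164.4 141.8] 15 [171.  140.7] 0 [178.6 139.9] -15 [186.5 139.7] -30 [194. 140.] -45 [200.6 140.8] 
scene [317 158   9   6  34] [320.2 160.9]
45 [332.4 138.6] 30 [331.1 138.4] 15 [329.1 139.9] 0 [326.6 143.1] -15 [323.7 147.8] -30 [320.7 153.6] -45 [317.9 160.2] 
stand coords TCP [ 0.0971 -0.0105]
```

Gate is at its stop: 14.5 N at the predicted position, and the scene camera puts the lever at about -45°. The dish and pods are in place, so I'm going to the handle.

{"api": "send_rows", "payload": {
  "commands": [
    [[10, 0, 0], [0, 0, 0]],
    [[5, 0, -10], [0, 0, 0]],
    [[0, 0, -35], [0, 0, 0]],
    [[0, 0, -35], [0, 0, 0]],
    [[0, 0, -15], [0, 0, -0.121]],
    [[0, 0, 0], [0, 0, -0.121]],
    [[0, 0, 0], [0, 0, -0.121]],
    [[0, 0, 0], [0, 0, -0.121]],
    [[0, 0, 0], [0, 0, -0.121]],
    [[0, 0, 0], [0, 0, -0.121]],
    [[0, 0, 0], [0, 0, -0.121]],
    [[0, 0, 0], [0, 0, -0.121]],
    [[0, 0, 0], [0, 0, -0.121]],
    [[0, 0, 0], [0, 0, -0.121]],
    [[0, 0, 0], [0, 0, -0.121]],
    [[0, 0, 0], [0, 0, -0.121]],
    [[0, 0, 0], [0, 0, -0.121]],
    [[0, 0, 0], [0, 0, 0]],
    [[0, 0, 0], [0, 0, 0]]
  ],
  "gripper": 0.3
}}

```text
t: 44.1
eef_pos: [0.6296, 0.1734, 0.2446]
tcp_rot: [[-0.997, -0.072, 0.0], [-0.072, 0.997, -0.001], [-0.0, -0.001, -1.0]]
ft_force: [0.5, -0.4, -0.2]
opening: 0.0257
```

```bash
python3 - <<'E'
from lev import *
to(.5147,.4104,.157,94.2); find('scene'); find('top')
p=vision.camera_params('top'); im=vision.capture('top')
for r in pods(im,p,(90,150,200,225),.158): print('tray',r)
E
```

```text
t 44.1 pos [0.6296 0.1734 0.2446] ang 94.1 open 0.0257 F [ 0.5 -0.4 -0.2] tilt [ 0.    -0.001 -1.   ]
  turn_z rad -0.002 then shift mm [ 97.2 244.8  87.6]
scene [317 158   9   6  35] [320.3 160.8]
45 [332.4 138.6] 30 [331.1 138.4] 15 [329.1 139.9] 0 [326.6 143.1] -15 [323.7 147.8] -30 [320.7 153.6] -45 [317.9 160.2] 
top [192 137  13   9  80] [197.8 140.9]
45 [159.3 143.3] 30 [164.4 141.8] 15 [171.  140.7] 0 [178.6 139.9] -15 [186.5 139.7] -30 [194. 140.] -45 [200.6 140.8]
```

{"api": "send_rows", "payload": {
  "commands": [
    [[13.9, 34, 0], [0, 0, 0]],
    [[13.9, 34, 0], [0, 0, 0]],
    [[13.9, 34, 0], [0, 0, 0]],
    [[13.9, 34, 0], [0, 0, 0]],
    [[13.9, 34, 0], [0, 0, 0]],
    [[13.9, 34, 0], [0, 0, 0]],
    [[13.5, 34, 0], [0, 0, 0]],
    [[0, 0, 0], [0, 0, 0]],
    [[0, 0, 0], [0, 0, 0]],
    [[0, 0, 0], [0, 0, 0]]
  ]
}}

```text
t: 45.08
eef_pos: [0.5153, 0.4032, 0.2441]
tcp_rot: [[-0.997, -0.074, 0.0], [-0.074, 0.997, -0.0], [-0.0, -0.0, -1.0]]
ft_force: [-0.5, -0.7, -0.7]
opening: 0.026
```

```bash
python3 - <<'E'
from h import *
to(.5147,.4104,.157,94.2)
p=vision.camera_params('wrist'); im=vision.capture('wrist')
hsv=cv2.cvtColor(im,cv2.COLOR_RGB2HSV); m=cv2.inRange(hsv,(8,180,120),(19,255,255))
ys,xs=np.nonzero(m); print(xs.min(),xs.max(),ys.min(),ys.max())
for r in range(80,260,20):
    k=xs[ys==r]; k=k[(k>200)&(k<330)]
    if len(k)>2: print(r,k.min(),k.max(),ray(p,[(np.median(k),r)],.182)[0].round(4))
print('exp',proj(p,[.5147,.4104,.182]))
P=pods(im,p,z=.158); print([r for r in P if r[2][0]>40])
E
```

```text
t 45.1 pos [0.5153 0.4032 0.2441] ang 94.3 open 0.026 F [-0.5 -0.7 -0.7] tilt [ 0. -0. -1.]
  turn_z rad 0.001 then shift mm [ 0.   7.2 87.1]
213 280 133 273
140 213 280 [0.4671 0.3914 0.182 ]
160 264 280 [0.4799 0.4104 0.182 ]
180 264 279 [0.4947 0.4114 0.182 ]
200 265 279 [0.5101 0.4131 0.182 ]
220 264 278 [0.5263 0.4138 0.182 ]
240 264 278 [0.5432 0.4153 0.182 ]
exp [[267.82402537 205.45809262]]
[(array([0.522 , 0.3247]), 3.0, array([61.3, 27.8])), (array([0.5288, 0.2121]), 6.3, array([63.8, 32.2])), (array([0.524 , 0.2678]), 4.8, array([62.7, 29.6]))]
```

{"api": "send_rows", "payload": {
  "commands": [
    [[0, 8.5, 0], [0, 0, 0]],
    [[0, 0, 0], [0, 0, 0]],
    [[0, 0, 30], [0, 0, 0]],
    [[0, 0, 30], [0, 0, 0]],
    [[0, 0, 15], [0, 0, 0]],
    [[0, 0, 7], [0, 0, 0]],
    [[0, 0, 4], [0, 0, 0]],
    [[0, 0, 2], [0, 0, 0]],
    [[0, 0, 0], [0, 0, 0]],
    [[0, 0, 0], [0, 0, 0]]
  ]
}}

```text
t: 45.97
eef_pos: [0.5148, 0.4123, 0.1573]
tcp_rot: [[-0.997, -0.075, 0.002], [-0.075, 0.997, 0.001], [-0.002, 0.001, -1.0]]
ft_force: [1.0, 0.6, -0.3]
opening: 0.0254
```

{"api": "send_rows", "payload": {
  "commands": [
    [[0, 0, 0], [0, 0, 0]],
    [[0, 0, 0], [0, 0, 0]],
    [[0, 0, 0], [0, 0, 0]],
    [[0, 0, 0], [0, 0, 0]],
    [[0, 0, 0], [0, 0, 0]]
  ],
  "gripper": 0,
  "squeeze": 70
}}

```text
t: 46.38
eef_pos: [0.5147, 0.4126, 0.1573]
tcp_rot: [[-0.997, -0.075, 0.002], [-0.075, 0.997, 0.002], [-0.002, 0.001, -1.0]]
ft_force: [-0.4, 2.7, 5.8]
opening: 0.0093
```

{"api": "send_rows", "payload": {
  "commands": [
    [[0, -2, -9.1], [0, 0, 0]],
    [[0, -2.1, -9.2], [0, 0, 0]],
    [[0, -2.7, -9], [0, 0, 0]],
    [[0, -2.7, -9], [0, 0, 0]],
    [[0, -3.3, -8.8], [0, 0, 0]],
    [[0, -3.4, -8.7], [0, 0, 0]],
    [[0, -4, -8.5], [0, 0, 0]],
    [[0, -4.1, -8.5], [0, 0, 0]],
    [[0, 0, 0], [0, 0, 0]],
    [[0, 0, 0], [0, 0, 0]]
  ]
}}

```text
t: 47.22
eef_pos: [0.5164, 0.3892, 0.2278]
tcp_rot: [[-0.997, -0.076, 0.002], [-0.076, 0.997, 0.004], [-0.002, 0.004, -1.0]]
ft_force: [2.2, 6.9, 1.7]
opening: 0.0091
```

{"api": "send_rows", "payload": {
  "commands": [
    [[0, -4.6, -8.2], [0, 0, 0]],
    [[0, -4.7, -8.1], [0, 0, 0]],
    [[0, 0, 0], [0, 0, 0]],
    [[0, -5.2, -7.8], [0, 0, 0]],
    [[0, -5.3, -7.7], [0, 0, 0]],
    [[0, 0, 0], [0, 0, 0]],
    [[0, -5.8, -7.4], [0, 0, 0]],
    [[0, -5.9, -7.3], [0, 0, 0]],
    [[0, 0, 0], [0, 0, 0]],
    [[0, -6.3, -6.9], [0, 0, 0]],
    [[0, -6.3, -6.9], [0, 0, 0]],
    [[0, 0, 0], [0, 0, 0]],
    [[0, -6.8, -6.5], [0, 0, 0]],
    [[0, -6.9, -6.4], [0, 0, 0]],
    [[0, -7, -6], [0, 0, 0]],
    [[0, -3, -2.5], [0, 0, 0]],
    [[0, 0, 0], [0, 0, 0]],
    [[0, 0, 0], [0, 0, 0]],
    [[0, 0, 0], [0, 0, 0]]
  ]
}}

```text
t: 48.8
eef_pos: [0.5214, 0.3226, 0.3117]
tcp_rot: [[-0.997, -0.077, 0.006], [-0.077, 0.997, 0.007], [-0.006, 0.006, -1.0]]
ft_force: [-1.5, 11.3, 14.5]
opening: 0.009
```

```bash
python3 - <<'E'
from lev import *
to(.5147,.4104,.157,94.2); find('scene'); find('top')
for cam in ('top','scene'):
    p=vision.camera_params(cam); im=vision.capture(cam); cv2.imwrite(f'pics/t_{cam}.png',im[...,::-1])
    c=proj(p,[.5402,.0654,.04])[0]; print(cam,c)
    for r in blobs(im,(22,120,90),(35,255,255),15): print(np.round(r[0],1),np.round(r[1],1))
s=ctrl.sense(); print('stand yz',(R.T@(s['eef_pos'][:2]-[.5328,.1651])).round(4))
E
```

```text
t 48.8 pos [0.5214 0.3226 0.3117] ang 94.4 open 0.009 F [-1.5 11.3 14.5] tilt [ 0.006  0.007 -1.   ]
  turn_z rad 0.004 then shift mm [  0.2  88.1 154.7]
scene [312 162  14  18  80] [318.3 170.4]
45 [332.4 138.6] 30 [331.1 138.4] 15 [329.1 139.9] 0 [326.6 143.1] -15 [323.7 147.8] -30 [320.7 153.6] -45 [317.9 160.2] 
top [183 141  31   8 181] [198.4 144.8]
45 [159.3 143.3] 30 [164.4 141.8] 15 [171.  140.7] 0 [178.6 139.9] -15 [186.5 139.7] -30 [194. 140.] -45 [200.6 140.8] 
top [228.95105628 189.33884598]
[228.5 211.5] [ 9. 23.]
[231.4 190.3] [10.2 22.9]
[246.7 187.5] [21.4  3.3]
[340.2 102.6] [20.9 10.8]
[352.3  98.9] [20.4 10.8]
[364.2  95.4] [20.7 10.6]
[376.3  91.7] [20.8 10.8]
[388.1  88.2] [20.4 10.5]
[406.3  82.8] [20.6 24. ]
scene [269.77415645 198.02685236]
[283.5 377. ] [12. 29.]
[287.5 363.2] [30.  15.2]
[291.2 345.8] [28.6 14.1]
[268. 197.] [20.   7.8]
[252.8 185.8] [ 3.5 19.8]
stand yz [0.0002 0.1579]
```

```bash
python3 - <<'E'
import cv2,numpy as np
a=cv2.imread('pics/t_top.png')[130:240,150:270];b=cv2.imread('pics/t_scene.png')[130:240,215:345]
cv2.imwrite('pics/t.png',np.hstack([cv2.resize(a,(400,367),interpolation=2),cv2.resize(b,(400,367),interpolation=2)]))
E
```

```text
(no output)
```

View pics/t.png

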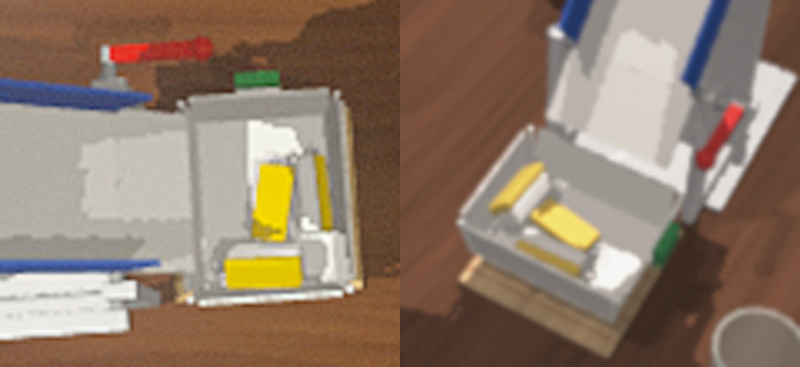

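All three pods lie inside the dish (left panel (275,200), (262,272), (320,190)), and the tray and ramp are empty. Setting the tray level by reversing the path.

{"api": "send_rows", "payload": {
  "commands": [
    [[0, 5, 4.2], [0, 0, 0]],
    [[0, 5, 4.3], [0, 0, 0]],
    [[0, 6.9, 6.4], [0, 0, 0]],
    [[0, 6.8, 6.5], [0, 0, 0]],
    [[0, 6.3, 6.9], [0, 0, 0]],
    [[0, 6.3, 6.9], [0, 0, 0]],
    [[0, 5.9, 7.3], [0, 0, 0]],
    [[0, 5.8, 7.4], [0, 0, 0]],
    [[0, 5.3, 7.7], [0, 0, 0]],
    [[0, 5.2, 7.8], [0, 0, 0]],
    [[0, 4.7, 8.1], [0, 0, 0]],
    [[0, 4.6, 8.2], [0, 0, 0]],
    [[0, 0, 0], [0, 0, 0]]
  ]
}}

```text
t: 50.08
eef_pos: [0.5166, 0.39, 0.2266]
tcp_rot: [[-0.997, -0.077, 0.003], [-0.077, 0.997, 0.004], [-0.003, 0.003, -1.0]]
ft_force: [5.8, 10.2, 1.8]
opening: 0.0087
```

{"api": "send_rows", "payload": {
  "commands": [
    [[0, 4.1, 8.5], [0, 0, 0]],
    [[0, 4, 8.5], [0, 0, 0]],
    [[0, 3.4, 8.7], [0, 0, 0]],
    [[0, 3.3, 8.8], [0, 0, 0]],
    [[0, 2.7, 9], [0, 0, 0]],
    [[0, 2.7, 9], [0, 0, 0]],
    [[0, 2.1, 7], [0, 0, 0]],
    [[0, 1, 5], [0, 0, 0]],
    [[0, 1, 4], [0, 0, 0]],
    [[0, 0, 2.3], [0, 0, 0]],
    [[0, 0, 0], [0, 0, 0]],
    [[0, 0, 0], [0, 0, 0]]
  ]
}}

```text
t: 51.08
eef_pos: [0.5149, 0.4126, 0.1573]
tcp_rot: [[-0.997, -0.076, 0.002], [-0.076, 0.997, 0.002], [-0.003, 0.002, -1.0]]
ft_force: [18.3, 4.6, 2.1]
opening: 0.0086
```

{"api": "send_rows", "payload": {
  "commands": [
    [[0, 0, 1.5], [0, 0, 0]],
    [[0, 0, 0], [0, 0, 0]],
    [[0, 0, 0], [0, 0, 0]]
  ]
}}

```text
t: 51.33
eef_pos: [0.5149, 0.4127, 0.1572]
tcp_rot: [[-0.997, -0.075, 0.003], [-0.075, 0.997, 0.002], [-0.003, 0.002, -1.0]]
ft_force: [-0.7, 4.9, 13.1]
opening: 0.009
```

{"api": "send_rows", "payload": {
  "commands": [
    [[0, 0, 0], [0, 0, 0]],
    [[0, 0, 0], [0, 0, 0]],
    [[0, 0, 0], [0, 0, 0]],
    [[0, 0, -10], [0, 0, 0]],
    [[0, 0, -30], [0, 0, 0]],
    [[0, 0, -35], [0, 0, 0]],
    [[0, 0, -22], [0, 0, 0]],
    [[0, 0, 0], [0, 0, 0]]
  ],
  "gripper": 0.25
}}

```text
t: 52.0
eef_pos: [0.5156, 0.4127, 0.2579]
tcp_rot: [[-0.997, -0.075, 0.008], [-0.075, 0.997, 0.004], [-0.009, 0.004, -1.0]]
ft_force: [-0.4, 0.4, 0.3]
opening: 0.0212
```

```bash
python3 - <<'E'
from lev import *
to(.6354,.0924,.150,94.2)
p=vision.camera_params('wrist'); im=vision.capture('wrist')
hsv=cv2.cvtColor(im,cv2.COLOR_RGB2HSV); m=cv2.inRange(hsv,(8,180,120),(19,255,255)); ys,xs=np.nonzero(m)
for r in (180,200,220):
    k=xs[ys==r]; print(r,k.min(),k.max(),ray(p,[((k.min()+k.max())/2,r)],.182)[0].round(4))
E
```

```text
t 52.0 pos [0.5156 0.4127 0.2579] ang 94.3 open 0.0212 F [-0.4  0.4  0.3] tilt [ 0.008  0.004 -1.   ]
  turn_z rad 0.002 then shift mm [ -96.1 -328.2  107.9]
180 252 265 [0.5004 0.4121 0.182 ]
200 251 265 [0.5169 0.4129 0.182 ]
220 251 265 [0.5341 0.4142 0.182 ]
```

Handle is back where it started, so the tray is level. Now I'll push the lever to the rear from its front side.

{"api": "send_rows", "payload": {
  "commands": [
    [[-10, -34, 0], [0, 0, 0]],
    [[-10, -34, 0], [0, 0, 0]],
    [[-10, -34, 0], [0, 0, 0]],
    [[-10, -34, 0], [0, 0, 0]],
    [[-10, -34, 0], [0, 0, 0]],
    [[-10, -34, 0], [0, 0, 0]],
    [[-10, -34, 0], [0, 0, 0]],
    [[-10, -34, 0], [0, 0, 0]],
    [[-10, -34, 0], [0, 0, 0]],
    [[-6, -24, 0], [0, 0, 0]],
    [[0, 0, 0], [0, 0, 0]],
    [[0, 0, 0], [0, 0, 0]],
    [[0, 0, 0], [0, 0, 0]]
  ],
  "gripper": 0
}}

```text
t: 53.13
eef_pos: [0.6345, 0.0909, 0.2509]
tcp_rot: [[-0.997, -0.076, -0.002], [-0.076, 0.997, 0.0], [0.002, 0.0, -1.0]]
ft_force: [-0.0, -0.7, 0.7]
opening: -0.0001
```

```bash
python3 lev.py; python3 -c "
from h import *
to(.6354,.0924,.150,94.2)"
```

```text
t 53.1 pos [0.6345 0.0909 0.2509] ang 94.3 open -0.0001 F [-0.  -0.7  0.7] tilt [-0.002  0.    -1.   ]
  turn_z rad 1.573 then shift mm [128.2   1.   91.9]
wrist [ 293  183   62   36 1136] [322.2 199.8]
45 [425.7 204.9] 30 [414.3 210. ] 15 [396.4 213.3] 0 [373.5 214.5] -15 [348.4 213.2] -30 [324.3 209.7] -45 [303.7 204.6] 
45 [159.3 143.3] 30 [164.4 141.8] 15 [171.  140.7] 0 [178.6 139.9] -15 [186.5 139.7] -30 [194. 140.] -45 [200.6 140.8] 
scene [317 158   9   6  35] [320.3 160.8]
45 [332.4 138.6] 30 [331.1 138.4] 15 [329.1 139.9] 0 [326.6 143.1] -15 [323.7 147.8] -30 [320.7 153.6] -45 [317.9 160.2] 
stand coords TCP [ 0.0961 -0.0809]
t 53.3 pos [0.6346 0.0914 0.2515] ang 94.4 open -0.0004 F [1.1 0.6 0.3] tilt [-0.  0. -1.]
  turn_z rad 0.004 then shift mm [ -0.9   0.9 101.5]
```

{"api": "send_rows", "payload": {
  "commands": [
    [[-2, 0, 30], [0, 0, 0]],
    [[0, 0, 35], [0, 0, 0]],
    [[0, 0, 25], [0, 0, 0]],
    [[0, 0, 11], [0, 0, 0]],
    [[0, 0, 0], [0, 0, 0]],
    [[0, 0, 0], [0, 0, 0]],
    [[0, 5, 0], [0, 0, 0]],
    [[0, 5, 0], [0, 0, 0]],
    [[0, 5, 0], [0, 0, 0]],
    [[0, 5, 0], [0, 0, 0]],
    [[0, 5, 0], [0, 0, 0]],
    [[0, 5, 0], [0, 0, 0]],
    [[0, 5, 0], [0, 0, 0]],
    [[0, 5, 0], [0, 0, 0]],
    [[0, 0, 0], [0, 0, 0]]
  ]
}}

```text
t: 54.53
eef_pos: [0.6354, 0.1303, 0.1535]
tcp_rot: [[-0.997, -0.075, 0.006], [-0.075, 0.997, -0.001], [-0.006, -0.002, -1.0]]
ft_force: [1.0, -4.9, 9.2]
opening: 0.0
```

{"api": "send_rows", "payload": {
  "commands": [
    [[0, 5, 0], [0, 0, 0]],
    [[0, 5, 0], [0, 0, 0]],
    [[0, 5, 0], [0, 0, 0]],
    [[0, 5, 0], [0, 0, 0]],
    [[0, 5, 0], [0, 0, 0]],
    [[0, 5, 0], [0, 0, 0]],
    [[0, 4, 0], [0, 0, 0]],
    [[0, 4, 0], [0, 0, 0]],
    [[0, 0, 0], [0, 0, 0]],
    [[0, 0, 0], [0, 0, 0]]
  ]
}}

```text
t: 55.37
eef_pos: [0.6314, 0.1689, 0.1516]
tcp_rot: [[-0.997, -0.076, 0.002], [-0.076, 0.997, 0.001], [-0.002, 0.0, -1.0]]
ft_force: [0.6, 1.0, 5.8]
opening: -0.0003
```

```bash
python3 lev.py
```

```text
t 55.4 pos [0.6314 0.1689 0.1516] ang 94.4 open -0.0003 F [0.6 1.  5.8] tilt [ 0.002  0.001 -1.   ]
  turn_z rad 1.573 then shift mm [50.2 -1.6 -7.4]
wrist [ 262  227   81   73 1869] [299.1 266.9]
45 [366.6 276.2] 30 [342.7 290.2] 15 [307.9 300.1] 0 [266.2 303.6] -15 [224.3 299.8] -30 [188.8 289.8] -45 [163.9 275.6] 
45 [159.3 143.3] 30 [164.4 141.8] 15 [171.  140.7] 0 [178.6 139.9] -15 [186.5 139.7] -30 [194. 140.] -45 [200.6 140.8] 
45 [332.4 138.6] 30 [331.1 138.4] 15 [329.1 139.9] 0 [326.6 143.1] -15 [323.7 147.8] -30 [320.7 153.6] -45 [317.9 160.2] 
stand coords TCP [ 0.0986 -0.0036]
```

{"api": "send_rows", "payload": {
  "commands": [
    [[0, 4, 0], [0, 0, 0]],
    [[0, 3, 0], [0, 0, 0]],
    [[0, 2, 0], [0, 0, 0]],
    [[0, 0, 0], [0, 0, 0]],
    [[0, 0, 0], [0, 0, 0]]
  ]
}}

```text
t: 55.93
eef_pos: [0.6301, 0.1774, 0.1502]
tcp_rot: [[-0.997, -0.076, -0.001], [-0.076, 0.997, 0.0], [0.001, 0.0, -1.0]]
ft_force: [0.3, -0.6, -1.0]
opening: 0.0004
```

{"api": "send_rows", "payload": {
  "commands": [
    [[0, 2, 0], [0, 0, 0]],
    [[0, 1, 0], [0, 0, 0]],
    [[0, 0, 0], [0, 0, 0]],
    [[0, 0, 0], [0, 0, 0]]
  ]
}}

```text
t: 56.27
eef_pos: [0.6301, 0.1803, 0.1506]
tcp_rot: [[-0.997, -0.075, -0.0], [-0.075, 0.997, 0.0], [0.0, 0.0, -1.0]]
ft_force: [0.3, -1.9, -0.2]
opening: 0.0004
```

{"api": "send_rows", "payload": {
  "commands": [
    [[0, 2, 0], [0, 0, 0]],
    [[0, 0, 0], [0, 0, 0]],
    [[0, 0, 0], [0, 0, 0]]
  ]
}}

```text
t: 56.52
eef_pos: [0.63, 0.1823, 0.1506]
tcp_rot: [[-0.997, -0.076, 0.0], [-0.076, 0.997, 0.0], [-0.0, 0.0, -1.0]]
ft_force: [0.3, -1.8, 0.0]
opening: -0.0002
```

```bash
python3 lev.py
```

```text
t 56.5 pos [0.63   0.1823 0.1506] ang 94.3 open -0.0002 F [ 0.3 -1.8  0. ] tilt [ 0.  0. -1.]
  turn_z rad 1.573 then shift mm [36.7 -1.2 -8.4]
wrist [ 241  227  111   73 2344] [304.3 268. ]
45 [337.7 278. ] 30 [311.6 292.2] 15 [275.  302.2] 0 [232.4 305.7] -15 [190.8 301.9] -30 [156.7 291.7] -45 [133.9 277.4] 
45 [159.3 143.3] 30 [164.4 141.8] 15 [171.  140.7] 0 [178.6 139.9] -15 [186.5 139.7] -30 [194. 140.] -45 [200.6 140.8] 
scene [324 155   4   7  19] [325.5 158.2]
45 [332.4 138.6] 30 [331.1 138.4] 15 [329.1 139.9] 0 [326.6 143.1] -15 [323.7 147.8] -30 [320.7 153.6] -45 [317.9 160.2] 
stand coords TCP [0.0982 0.01  ]
```

Not at the stop yet (only 1.8 N). Continuing.

{"api": "send_rows", "payload": {
  "commands": [
    [[0, 2, 0], [0, 0, 0]],
    [[0, 1, 0], [0, 0, 0]],
    [[0, 0, 0], [0, 0, 0]],
    [[0, 0, 0], [0, 0, 0]]
  ]
}}

```text
t: 57.0
eef_pos: [0.6298, 0.1852, 0.1506]
tcp_rot: [[-0.997, -0.075, 0.0], [-0.075, 0.997, 0.0], [-0.0, 0.0, -1.0]]
ft_force: [0.5, -2.9, 0.0]
opening: -0.0
```

{"api": "send_rows", "payload": {
  "commands": [
    [[0, 2, 0], [0, 0, 0]],
    [[0, 1, 0], [0, 0, 0]],
    [[0, 0, 0], [0, 0, 0]],
    [[0, 0, 0], [0, 0, 0]]
  ]
}}

```text
t: 57.33
eef_pos: [0.6296, 0.1882, 0.1506]
tcp_rot: [[-0.997, -0.075, 0.0], [-0.075, 0.997, 0.0], [-0.0, 0.0, -1.0]]
ft_force: [0.4, -2.4, 1.2]
opening: 0.0005
```

```bash
python3 lev.py
```

```text
t 57.3 pos [0.6296 0.1882 0.1506] ang 94.3 open 0.0005 F [ 0.4 -2.4  1.2] tilt [ 0.  0. -1.]
  turn_z rad 1.573 then shift mm [30.7 -1.2 -8.4]
45 [324.8 277.9] 30 [297.6 292.1] 15 [260.3 302.1] 0 [217.6 305.7] -15 [176.2 301.9] -30 [142.7 291.7] -45 [121.  277.3] 
45 [159.3 143.3] 30 [164.4 141.8] 15 [171.  140.7] 0 [178.6 139.9] -15 [186.5 139.7] -30 [194. 140.] -45 [200.6 140.8] 
scene [324 154   5   7  22] [325.9 157.3]
45 [332.4 138.6] 30 [331.1 138.4] 15 [329.1 139.9] 0 [326.6 143.1] -15 [323.7 147.8] -30 [320.7 153.6] -45 [317.9 160.2] 
stand coords TCP [0.0982 0.0159]
```

{"api": "send_rows", "payload": {
  "commands": [
    [[0, 2, 0], [0, 0, 0]],
    [[0, 1, 0], [0, 0, 0]],
    [[0, 0, 0], [0, 0, 0]],
    [[0, 0, 0], [0, 0, 0]]
  ]
}}

```text
t: 57.82
eef_pos: [0.6295, 0.1892, 0.1507]
tcp_rot: [[-0.997, -0.074, -0.0], [-0.074, 0.997, -0.003], [0.0, -0.003, -1.0]]
ft_force: [0.1, -11.9, 1.2]
opening: -0.0001
```

{"api": "send_rows", "payload": {
  "commands": [
    [[0, 2, 0], [0, 0, 0]],
    [[0, 1, 0], [0, 0, 0]],
    [[0, 0, 0], [0, 0, 0]],
    [[0, 0, 0], [0, 0, 0]]
  ]
}}

```text
t: 58.15
eef_pos: [0.6296, 0.1902, 0.1508]
tcp_rot: [[-0.997, -0.074, -0.0], [-0.074, 0.997, -0.007], [0.001, -0.007, -1.0]]
ft_force: [0.1, -20.5, 2.1]
opening: -0.0001
```

At the stop (20 N). Backing off and retreating for final checks.

{"api": "send_rows", "payload": {
  "commands": [
    [[0, -10, 0], [0, 0, 0]],
    [[0, -8, -10], [0, 0, 0]],
    [[0, 0, -35], [0, 0, 0]],
    [[0, 0, -35], [0, 0, 0]],
    [[0, 0, -20], [0, 0, 0]],
    [[40, 0, 0], [0, 0, 0]],
    [[40, 0, 0], [0, 0, 0]],
    [[40, 0, 0], [0, 0, 0]],
    [[40, 0, 0], [0, 0, 0]],
    [[40, 0, 0], [0, 0, 0]],
    [[40, 0, 0], [0, 0, 0]],
    [[20, -30, 0], [0, 0, 0]],
    [[0, -40, 0], [0, 0, 0]],
    [[0, -40, 0], [0, 0, 0]],
    [[0, -40, 0], [0, 0, 0]],
    [[0, -40, 0], [0, 0, 0]],
    [[0, 0, 0], [0, 0, 0]],
    [[0, 0, 0], [0, 0, 0]]
  ]
}}

```text
t: 59.65
eef_pos: [0.3856, -0.0341, 0.2511]
tcp_rot: [[-0.997, -0.071, 0.001], [-0.071, 0.997, 0.001], [-0.001, 0.001, -1.0]]
ft_force: [-0.4, 0.6, 0.1]
opening: 0.0003
```

```bash
python3 - <<'E'
from lev import *
to(.3,.0,.25,94.2); find('top'); find('scene')
p=vision.camera_params('top'); im=vision.capture('top')
for x in (-.065,.065):
  for y in (-.05,.05): print('dish floor corner px',proj(p,[*(R@[x,-.1+y]+[.5328,.1651]),.026])[0].round(0))
for r in blobs(im,(22,120,90),(35,255,255),15,(60,130,330,300)): print(np.round(r[0],1),np.round(r[1],1))
print('ear exp',proj(p,[.628,.0719,.082]),[np.round(r[0],1) for r in blobs(im,(45,100,40),(80,255,255),12,(190,120,450,250))])
print('handle',[rect_world(p,r,.182) for r in blobs(im,(8,180,120),(18,255,255),20,(60,150,100,230))])
E
```

```text
t 59.6 pos [ 0.3856 -0.0341  0.2511] ang 94.1 open 0.0003 F [-0.4  0.6  0.1] tilt [ 0.001  0.001 -1.   ]
  turn_z rad -0.002 then shift mm [82.9 40.2  1.1]
top [155 139   7   8  43] [157.9 142.5]
top [163 142  20   7  95] [172.8 144.5]
45 [159.3 143.3] 30 [164.4 141.8] 15 [171.  140.7] 0 [178.6 139.9] -15 [186.5 139.7] -30 [194. 140.] -45 [200.6 140.8] 
scene [324 135  14  26 112] [330.7 146.3]
45 [332.4 138.6] 30 [331.1 138.4] 15 [329.1 139.9] 0 [326.6 143.1] -15 [323.7 147.8] -30 [320.7 153.6] -45 [317.9 160.2] 
dish floor corner px [250. 213.]
dish floor corner px [212. 216.]
dish floor corner px [246. 165.]
dish floor corner px [209. 167.]
[228.5 211.5] [ 9. 23.]
[231.4 190.1] [10.2 22.5]
[246.6 187.1] [22.2  3.4]
ear exp [[226.23418742 152.87638784]] [array([402. , 163.2]), array([226.5, 153. ])]
handle [(array([0.5167, 0.396 ]), 3.6, array([111.9,  46.5]))]
```

```bash
python3 -c "
from cell import ctrl
print(ctrl.hand_in())"
```

```text
the job is handed in; nothing more can be done
None
```

The job is done and handed in at about 60 s. All three yellow-lidded pillboxes on the table went into the tray. I stood the top dish on the coaster, lowered the gate to its stop and tipped the tray. Then I set the tray level and shut the gate again.

**Last checks, from the top and scene cameras:**
- **Pods:** the three yellow lids read inside the dish at the same pixels as in the tipped picture.
- **Dish:** its tab was within 1 px of the expected place on the coaster. I saw one dish tab left at the nest, but did not re-measure the nest.
- **Tray:** the handle reads exactly as at the start, so it is level.
- **Gate:** the lever is at its shut position, after pressing to the stop with about 20 N.
- **Other things:** I did not re-measure the blue pod, the hair clip, the tumbler or the brown and grey look-alikes at the end.

**What disagreed or failed on the way:**
- **Fingertips:** they sit about 16 mm behind the reported TCP, not 22 mm ahead as stated. The first grasp closed on nothing, and I corrected for it from then on.
- **Lever grip:** when I first lowered the gate, the pinch on the lever slipped off halfway. I finished by pushing the lever with closed fingers.
- **Gate at the start:** the wrist camera read the lever about 5 mm off, while the top camera showed the gate shut. I nudged it towards the shut stop before lowering it, but the force readings did not clearly confirm the stop.

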